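# Fetch the rear infuser and close the loaded pull-out

## Robot

A 6-joint arm with a two-finger parallel gripper is mounted at the origin on the work surface. World frame = base frame: x ahead of the robot, y to its left, z up, the work surface at z = 0. Lengths are in m, angles in rad, forces in N, time in s.
With the tool pointing down it reaches from about 0.375 to 0.975 m from the base axis. Payload 3.8 kg.
Tool frame: the origin (TCP) lies midway between the tips of the shut fingers; the grasp point (between the pads) lies 19 mm behind it; x points along the fingers, y is the direction in which the jaws open and shut, and the axes are right-handed (so a half turn about x gives the same grasp; the last joint's range is limited). The gripper opens to 85 mm and grips with 20 to 120 N. Pads are 22 mm wide; open, the fingers measure 114 mm over their backs; the gripper's body (76 mm by 85 mm) begins 54 mm behind the grasp point. The pads swing forward as they close: fully open they stand 13 mm farther back than shut.
Start: joints at [-1.331, 0.264, 1.604, -0, 1.274, -0.037], TCP at [0.184, -0.649, 0.231] pointing down, gripper open.
Joint ranges: [-2.63, 2.63], [-0.94, 2.18], [0.31, 2.57], [-1.31, 4.45], [0, 2.66], [-2.55, 2.55]. Speed limits (rad/s): [2.57, 2.57, 3.14, 3.14, 3.14, 3.14].

## Interface

Orientations are given as a rotation vector (axis times angle).
In Python, from workcell import read_state, read_camera, get_calibration, finish_job gives the robot as it stands. The module is installed in compiled form; this text tells all that it offers.
- The arm moves only by the shell command python3 -m creep 'ROWS' [FORCE]. ROWS is JSON, a list of rows, each a list of 3 entries, a list of its own where there are three numbers: the closure in counts, from 0 (fully open) to 255 (shut), then the shift along the world's x, y, z in mm, then the turn about the world's z in rad. In form: [[hand, [tx, ty, tz], spin], ...]. A call has exactly 8 rows; each row shifts and turns the commanded pose from where the row before left it; what a row does not reach is not made up. A row lasts 1/12 s, in which the tool goes at most 41.7 mm and 7.16 degrees, less where a joint would pass 70% of its speed; a pose out of reach is approached as far as the arm can. A call is refused whole if a number of a shift passes 41.7 or a number of a turn 0.125, either way. A call with a gripper value outside its range is refused whole. The fingers move at their own pace and stop on an object; FORCE is the grip in N (left out, the last holds). Time passes only in rows, so rows that do not move let the fingers close, or fill a call up. It gives the time, the measured TCP pose, the force and the opening at its end, in the units of the state.
- read_state(): the state, without advancing time (a new reading comes with each control period).
- read_camera(name): name is "scene" or "top" or "wrist"; returns (picture, depth): 400x640x3 uint8, blue, green, red; 400x640 float32, m along the optical axis (not along the pixel's ray), 0 where there is no reading.
- get_calibration(name): a dict with "K" (3x3 intrinsics, pixels), "k1" (the pictures are not rectified: a ray, as slopes to the right and down, at radius r is drawn at 1 + k1 r^2 times it, then the intrinsics apply), "eye" and "orientation" of the camera in the world. Camera axes: x right, y down, z forward; pixel columns grow to the right and rows downward; lengths in m; the calibration is good to about 2 mm. A picture is of the moment at which its call begins: read the wrist's pose just before it. get_calibration takes no time and is no camera call; for the wrist camera it gives the pose at the moment of the call.
- finish_job(): hands the job in, once; it reports no verdict.
The state is a dict: "time": time; "q": joint angles; "joint_vel": joint speeds; "joint_torque": joint torques, N m; "tool_pos": TCP position; "tcp_rot": TCP orientation; "wrist_force": force on the tool from outside, world axes, zero at the start; "torque": the same for the moment, N m; "width": opening from 0.0 (shut) to 1.0 (fully open).
Only numpy, scipy, OpenCV 4.12 (cv2) and the standard library are available. Lean on these libraries where they do the work, as an engineer would, in place of code of your own. Each camera call takes 0.05 s, during which the arm holds its last target.

## Task

Clear the crowded hook first: move every utensil hanging in front of the steel infuser over to the empty hook, leaving them hanging there, and only then take the infuser off. Open the narrow pull-out, stand the infuser and every loose red or green spice jar from the counter upright in its wire basket, and push the pull-out fully shut. Leave the mill, mortar, can and bottle where they are.

Things in the scene. Friction and masses are not known exactly. Their poses are not given: they have to be found in the camera images.
- hook_full: crowded steel hook, fixed; origin at foot of its 170 high, 30 wide post. Level prong 10 wide, 8 high, top 170 above counter, runs along -x (to the robot) from the post (x=0) to x=-165; there a lip rises 7 over it: lift things 8 to 20 to pass. Infuser hangs at x=-40; in front brush -84, turner -116, grater -148 (those present). Base plate 100 wide, 8 thick. (Sizes in mm.)
- hook_spare: empty hook, the same shape and axes as hook_full; room for three utensils about 35 apart. Either hook may stand to the left. (Sizes in mm.)
- infuser_tab (a point): steel tea infuser, rearmost on hook_full, 140 g. Hangs by a rectangular eye 36 wide, 34 high; on its 50 wide, 8 high top bar stands a grip tab 26 wide (y), 10 thick (x), 36 high. Point: the tab's centre, 26 above the underside of the eye's top bar (which rests on the prong); z up. Under the eye a round canister 48 across, flat bottom 104 below the point. (Sizes in mm.)
- brush_tab (a point): pastry brush, red hard handle, orange head, 14 thick. Hangs by a rectangular eye 36 wide, 34 high; on its 50 wide, 8 high top bar stands a grip tab 26 wide (y), 10 thick (x), 36 high. Point: the tab's centre, 26 above the underside of the eye's top bar (which rests on the prong); z up. Bottom 153 below the point. May be absent. (Sizes in mm.)
- turner_tab (a point): small turner, green handle, steel blade 56 wide. Hangs by a rectangular eye 36 wide, 34 high; on its 50 wide, 8 high top bar stands a grip tab 26 wide (y), 10 thick (x), 36 high. Point: the tab's centre, 26 above the underside of the eye's top bar (which rests on the prong); z up. Bottom 156 below the point. May be absent. (Sizes in mm.)
- grater_tab (a point): flat steel grater with blue eye, 6 to 10 thick. Hangs by a rectangular eye 36 wide, 34 high; on its 50 wide, 8 high top bar stands a grip tab 26 wide (y), 10 thick (x), 36 high. Point: the tab's centre, 26 above the underside of the eye's top bar (which rests on the prong); z up. Bottom 148 below the point. May be absent. (Sizes in mm.)
- jar_red_mid (a point): closed brick-red spice jar with steel lid, upright cylinder 58 across, 56 high, 240 g, on the counter; its centre, 28 over its bottom, z up. May be absent. (Sizes in mm.)
- jar_green_mid (a point): the same jar in green, 58 across, 56 high; its centre, 28 over its bottom, z up. May be absent. (Sizes in mm.)
- drawer (a joint): how far the narrow pull-out is open, in m: 0 shut, 0.24 fully out; slides easily (about 2 N), stays where left. The wooden cabinet round it is fixed, 150 wide, 170 high, underside of its top 158 above the counter; its front edge is 55 beyond the handle (along +x) when shut. (Other sizes in mm.)
- drawer_handle (a point): pull-out's grip: upright dark bar 16 by 16, 60 to 164 above the counter; point on its axis at height 146. x points into the cabinet (shutting); opening is -x. In this frame: front panel at x 55 to 67, its top 80 over the counter, stem to the bar at height 60 to 72; basket inside x 68 to 270, y -55 to 55, floor 18 and wire sides 50 above the counter. (Sizes in mm.)
- pepper_mill_mid (a point): bystander, loose on the counter, to be left alone: steel pepper mill, 130 high; this point is its centre. (Sizes in mm.)
- molcajete_mid (a point): bystander, loose on the counter, to be left alone: stone mortar on three legs, 150 across, 85 high; this point is its centre. (Sizes in mm.)
- chile_can_mid (a point): bystander, loose on the counter, to be left alone: red-labelled can, 85 high; this point is its centre. (Sizes in mm.)
- oil_bottle_mid (a point): bystander, loose on the counter, to be left alone: amber bottle, 190 high; this point is its centre. (Sizes in mm.)

How it is judged:
On the way, in this order (a step that is already met when the one before it is completed fails the run):
1. all utensils present hang on the spare hook while the infuser still hangs on the crowded hook (x of brush_tab in the frame of hook_spare between -0.16 and -0.004 m and y of brush_tab in the frame of hook_spare between -0.022 and 0.022 m and z of brush_tab in the frame of hook_spare between 0.184 and 0.208 m and angle between each of brush_tab, turner_tab, grater_tab, infuser_tab's own z axis and vertical below 0.3 rad and x of turner_tab in the frame of hook_spare between -0.16 and -0.004 m and y of turner_tab in the frame of hook_spare between -0.022 and 0.022 m and z of turner_tab in the frame of hook_spare between 0.184 and 0.208 m and x of grater_tab in the frame of hook_spare between -0.16 and -0.004 m and y of grater_tab in the frame of hook_spare between -0.022 and 0.022 m and z of grater_tab in the frame of hook_spare between 0.184 and 0.208 m and x of infuser_tab in the frame of hook_full between -0.16 and -0.004 m and y of infuser_tab in the frame of hook_full between -0.022 and 0.022 m and z of infuser_tab in the frame of hook_full between 0.184 and 0.208 m), for 0.2 s.
2. the infuser stands in the basket of the pull-out (x of infuser_tab in the frame of drawer_handle between 0.069 and 0.269 m and y of infuser_tab in the frame of drawer_handle between -0.055 and 0.055 m and z of infuser_tab in the frame of drawer_handle between -0.036 and -0.012 m and angle between infuser_tab's own z axis and vertical below 0.25 rad), for 0.2 s.
At the end, for the whole second after the job is handed in: Every utensil present hangs by its eye on the spare hook (tab within 22 mm of the prong's line, at hanging height within 12 mm, tilted under 0.3 rad); the infuser and every jar present stand upright (under 0.25 rad) on the basket's floor, inside it; the pull-out is shut to within 10 mm (all of step 2 and x of brush_tab in the frame of hook_spare between -0.16 and -0.004 m and y of brush_tab in the frame of hook_spare between -0.022 and 0.022 m and z of brush_tab in the frame of hook_spare between 0.184 and 0.208 m and angle between each of brush_tab, turner_tab, grater_tab's own z axis and vertical below 0.3 rad and x of turner_tab in the frame of hook_spare between -0.16 and -0.004 m and y of turner_tab in the frame of hook_spare between -0.022 and 0.022 m and z of turner_tab in the frame of hook_spare between 0.184 and 0.208 m and x of grater_tab in the frame of hook_spare between -0.16 and -0.004 m and y of grater_tab in the frame of hook_spare between -0.022 and 0.022 m and z of grater_tab in the frame of hook_spare between 0.184 and 0.208 m and x of jar_red_mid in the frame of drawer_handle between 0.069 and 0.269 m and y of jar_red_mid in the frame of drawer_handle between -0.055 and 0.055 m and z of jar_red_mid in the frame of drawer_handle between -0.112 and -0.088 m and angle between each of jar_red_mid, jar_green_mid's own z axis and vertical below 0.25 rad and x of jar_green_mid in the frame of drawer_handle between 0.069 and 0.269 m and y of jar_green_mid in the frame of drawer_handle between -0.055 and 0.055 m and z of jar_green_mid in the frame of drawer_handle between -0.112 and -0.088 m and value of joint drawer below 0.01 m); the robot touches nothing.
It fails at once if a bystander (mill, mortar, can, bottle) is moved more than 30 mm (distance of any of pepper_mill_mid, molcajete_mid, chile_can_mid, oil_bottle_mid from where it was at the start of the episode above 0.03 m).
Of brush, turner, grater only 2 to 3 are there at a start; the rules pass over those that are not, and their reading is None.
Of jar_red, jar_green only 1 to 2 are there at a start; the rules pass over those that are not, and their reading is None.
At some moment in a run one of jar_red, jar_green may be knocked a few centimetres aside while the robot is not near it.
It also fails if it takes over 210 s, if anything falls off the work surface, if the arm or the gripper's body presses on something with over 40 N, if the wrist force passes 120 N, or if a joint passes its speed limit or range.

## Working session

There is one attempt and no reset: what is moved stays moved. The work goes in short steps, Python scripts to look and compute and a shell command to move; the robot and the scene stay as the last step left them, time stands still between calls to the robot, and variables do not carry over. Pictures are saved under pics/ and viewed, and the job is handed in when it is done.

```bash
mkdir -p pics
cat > h.py <<'E'
import numpy as np, cv2
from workcell import read_state, read_camera, get_calibration
from scipy.spatial.transform import Rotation as R
def calib(n):
    c=get_calibration(n); K=np.array(c["K"]); o=np.array(c["orientation"]); 
    M=R.from_rotvec(o).as_matrix() if o.size==3 else (o if o.shape==(3,3) else None)
    return K,c["k1"],np.array(c["eye"]),M
def rays(cal,uv):
    K,k1,e,M=cal; uv=np.atleast_2d(np.array(uv,float))
    d=np.c_[(uv[:,0]-K[0,2])/K[0,0],(uv[:,1]-K[1,2])/K[1,1]]
    p=cv2.undistortPoints(uv.reshape(-1,1,2),K,np.array([k1,0,0,0,0.])).reshape(-1,2)
    return np.c_[p,np.ones(len(p))]@M.T
def onplane(cal,uv,z):
    d=rays(cal,uv); e=cal[2]; t=(z-e[2])/d[:,2]; return e+d*t[:,None]
def bydepth(cal,uv,dep):
    return cal[2]+rays(cal,uv)*np.atleast_1d(dep)[:,None]
def proj(cal,P):
    K,k1,e,M=cal; q=(np.atleast_2d(P)-e)@M; s=q[:,:2]/q[:,2:]; r2=(s**2).sum(1,keepdims=True); s=s*(1+k1*r2)
    return s@K[:2,:2].T+K[:2,2]
E
python3 - <<'E'
from h import *
print(read_state())
for n in("scene","top","wrist"):
    print(n,get_calibration(n))
    im,d=read_camera(n); cv2.imwrite(f"pics/{n}0.png",im); np.save(f"{n}0.npy",d)
E
```

```text
{'time': 0.0, 'q': array([-1.33090879e+00,  2.64767882e-01,  1.60538355e+00,  1.52030063e-05,
        1.27371908e+00, -3.69003982e-02]), 'joint_vel': array([ 7.17384637e-04,  1.59940849e-04, -3.27406924e-05, -2.22021707e-03,
        3.34434300e-04,  9.05313449e-04]), 'joint_torque': array([-3.12052514e-03, -5.15117919e+01, -3.67317724e+01, -1.78409041e-04,
        1.30412015e-02, -7.25685368e-06]), 'tool_pos': array([ 0.18428167, -0.64858562,  0.22994696]), 'tcp_rot': array([ 2.07398348,  0.2912747 , -2.07443654]), 'wrist_force': array([ 0.69658729,  0.52639853, -0.26988828]), 'torque': array([-0.02693543,  0.02329381,  0.01622785]), 'width': 0.9994180189065086}
scene {'K': array([[420.42488028,   0.        , 322.22841647],
       [  0.        , 420.42488028, 197.3767142 ],
       [  0.        ,   0.        ,   1.        ]]), 'k1': -0.016948200289694366, 'eye': array([1.04083803, 0.68598387, 1.31994863]), 'orientation': array([-0.83094229, -2.73026737,  0.85398394])}
top {'K': array([[479.66973272,   0.        , 323.02171884],
       [  0.        , 479.66973272, 198.78340235],
       [  0.        ,   0.        ,   1.        ]]), 'k1': -0.07049234537489872, 'eye': array([0.31060679, 0.00541742, 1.5294404 ]), 'orientation': array([-2.03567437,  2.1955781 , -0.23414192])}
wrist {'K': array([[354.76827764,   0.        , 324.48030056],
       [  0.        , 354.76827764, 194.91510924],
       [  0.        ,   0.        ,   1.        ]]), 'k1': -0.0025363914238633344, 'eye': array([ 0.25632454, -0.628134  ,  0.37429776]), 'orientation': array([ 2.31034656, -1.74534249, -0.26291396])}
```

View pics/scene0.png

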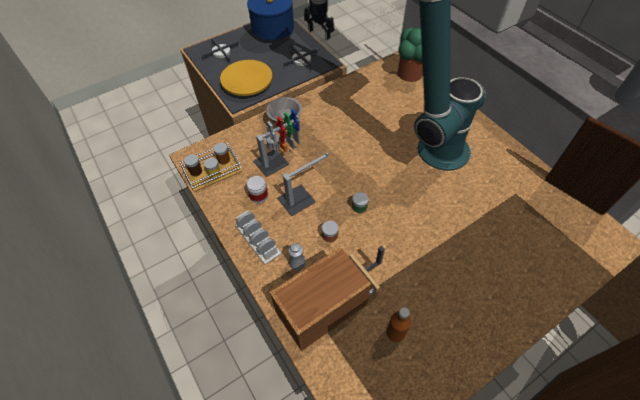

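View pics/top0.png

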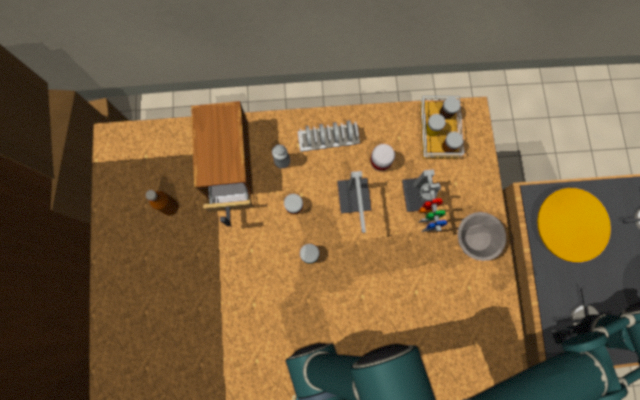

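View pics/wrist0.png

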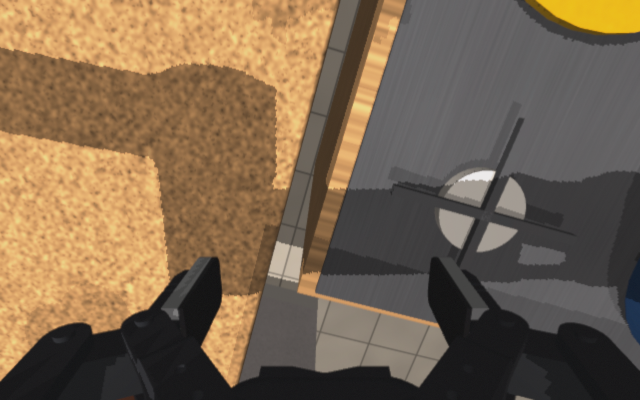

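Run:
```python
from h import *
im=cv2.imread("pics/top0.png"); 
cv2.imwrite("pics/topA.png",cv2.resize(im[90:270,180:340],None,fx=4.4,fy=3.3,interpolation=2) if 0 else cv2.resize(im[90:240,180:350],None,fx=4,fy=4,interpolation=2))
cv2.imwrite("pics/topB.png",cv2.resize(im[130:270,320:510],None,fx=4,fy=4,interpolation=2))
im=cv2.imread("pics/scene0.png"); 
cv2.imwrite("pics/sceneA.png",cv2.resize(im[90:230,230:420],None,fx=4,fy=4,interpolation=2))
```

```text
(no output)
```

View pics/topA.png

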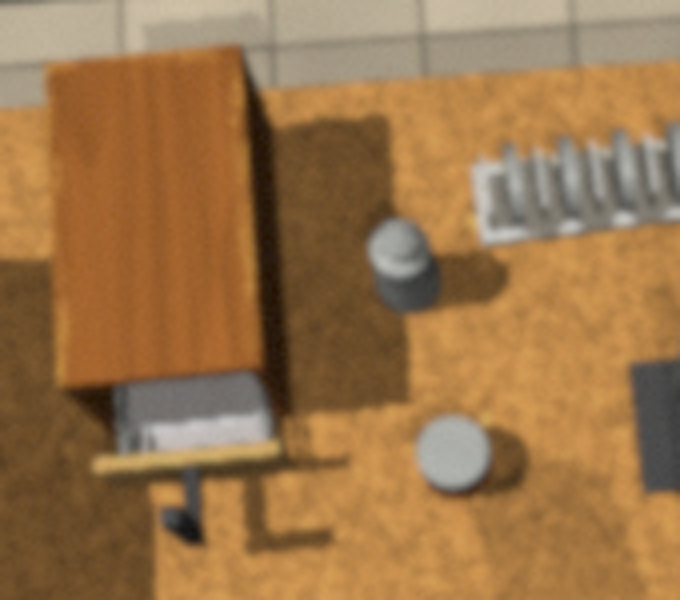

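View pics/topB.png

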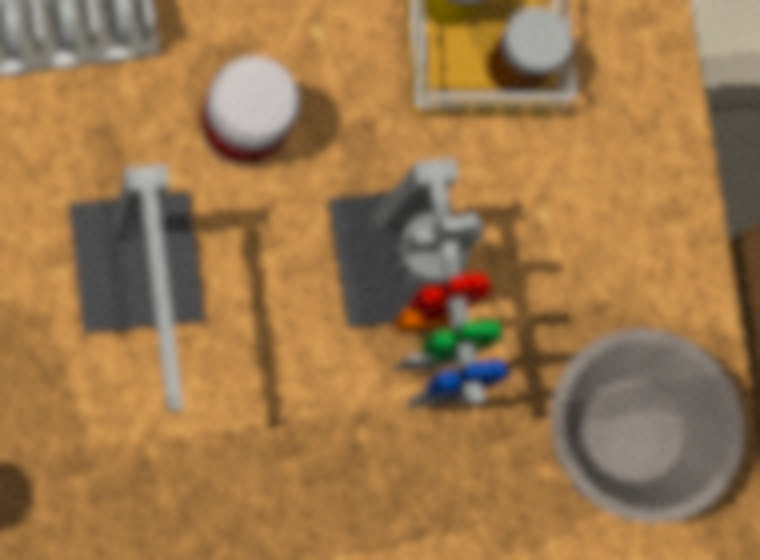

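View pics/sceneA.png

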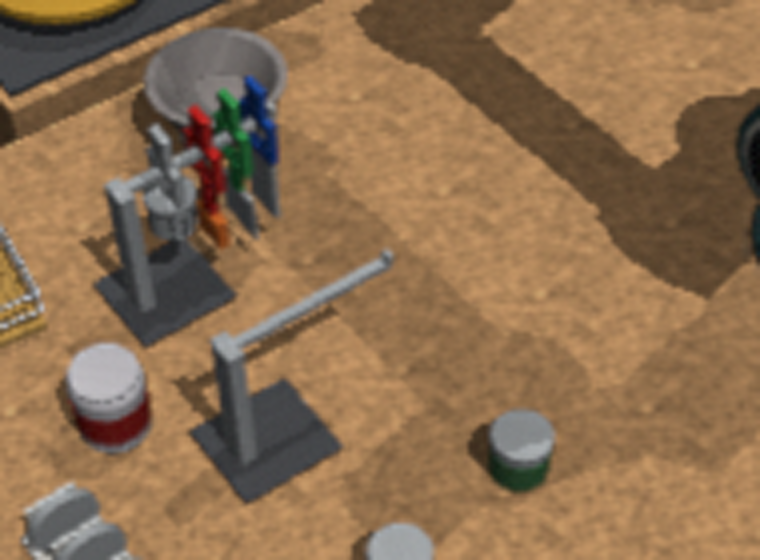

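Run:
```python
from h import *
s=read_state(); print(R.from_rotvec(s["tcp_rot"]).as_matrix().round(3), s['time'])
for n in ("top","scene"):
    cal=calib(n); d=np.load(n+"0.npy"); im=cv2.imread(f"pics/{n}0.png")
    v,u=np.mgrid[0:400,0:640]; uv=np.c_[u.ravel(),v.ravel()].astype(float)
    P=bydepth(cal,uv,d.ravel()).reshape(400,640,3); P[d==0]=np.nan; np.save(n+"P.npy",P)
    print(n,"counter z",np.nanmedian(P[260:280,250:280,2] if n=="top" else P[150:160,340:350,2]))
P=np.load("topP.npy"); 
import sys
def show(name,u,v,r=1):
    q=P[v-r:v+r+1,u-r:u+r+1].reshape(-1,3); print(name,u,v,np.nanmedian(q,0).round(4))
for nm,u,v in [("postspare",356,173),("prong mid",359,200),("prong tip",363,228),("postfull",429,173),("infus",434,184),("brushL",428,204),("brushR",437,201),("turL",430,215),("turR",440,212),("gratL",432,225),("gratR",442,222),("gratM",437,224),("jarR",293,203),("jarG",310,253),("cabFL",196,185),("cabFR",245,182),("cabBL",193,107),("cabBR",239,103),("panelL",206,206),("panelR",247,202),("bar",225,220),("mill",280,152),("mort",487,237)]: show(nm,u,v)
```

```text
[[-0.     0.273 -0.962]
 [ 0.002 -0.962 -0.273]
 [-1.    -0.002 -0.   ]] 0.15
top counter z 1.4324711490543152e-05
scene counter z -0.0023232890204072376
postspare 356 173 [ 0.6669 -0.1245  0.1685]
prong mid 359 200 [ 0.5879 -0.1283  0.1706]
prong tip 363 228 [ 0.5028 -0.1302  0.1707]
postfull 429 173 [ 0.6508 -0.3393  0.1689]
infus 434 184 [ 0.6074 -0.3404  0.2135]
brushL 428 204 [ 0.5596 -0.3232  0.1781]
brushR 437 201 [ 0.5587 -0.3431  0.2053]
turL 430 215 [ 0.5243 -0.3256  0.1767]
turR 440 212 [ 0.5254 -0.3455  0.2135]
gratL 432 225 [ 0.4961 -0.3275  0.177 ]
gratR 442 222 [ 0.4966 -0.3481  0.2104]
gratM 437 224 [ 0.4941 -0.336   0.2006]
jarR 293 203 [0.6138 0.0701 0.0576]
jarG 310 253 [0.4542 0.0281 0.0552]
cabFL 196 185 [0.6659 0.3454 0.1703]
cabFR 245 182 [0.6672 0.203  0.158 ]
cabBL 193 107 [0.9099 0.35   0.1693]
cabBR 239 103 [0.9144 0.2097 0.1665]
panelL 206 206 [0.6199 0.3381 0.0813]
panelR 247 202 [0.6231 0.2105 0.0794]
bar 225 220 [0.5578 0.2657 0.1588]
mill 280 152 [0.7622 0.0969 0.1225]
mort 487 237 [ 0.4614 -0.5271  0.0499]
```

```bash
cat > meas.py <<'E'
from h import *
def grab(n):
    cal=calib(n); im,d=read_camera(n)
    v,u=np.mgrid[0:400,0:640]; P=bydepth(cal,np.c_[u.ravel(),v.ravel()],d.ravel()).reshape(400,640,3); P[d==0]=np.nan
    return im,cv2.cvtColor(im,cv2.COLOR_BGR2HSV),P
def masks(hsv):
    h,s,v=[hsv[...,i].astype(int) for i in range(3)]
    return dict(red=((h<5)|(h>174))&(s>170)&(v>70),green=(h>45)&(h<85)&(s>120)&(v>50),blue=(h>105)&(h<130)&(s>120)&(v>50),grey=(s<60)&(v>60))
E
python3 - <<'E'
from meas import *
for n in("top","scene"):
    im,hsv,P=grab(n); m=masks(hsv)
    box=(P[...,0]>.4)&(P[...,0]<.75)&(P[...,1]<0)&(P[...,1]>-.45)
    print(n)
    for k,y0 in(("spare",-.13),("full",-.335)):
        b=box&m['grey']&(abs(P[...,1]-y0)<.03)&(P[...,2]>.160)&(P[...,2]<.178)&(P[...,0]>.45)
        q=P[b]; 
        qq=q[(q[:,0]<q[:,0].max()-.02)] 
        f=np.polyfit(qq[:,0],qq[:,1],1); r=qq[:,1]-np.polyval(f,qq[:,0]); f=np.polyfit(qq[abs(r)<.008,0],qq[abs(r)<.008,1],1)
        print(k,len(q),q.min(0).round(4),q.max(0).round(4),"slope",f[0].round(4),"y at .5,.6,.66",np.polyval(f,[.5,.6,.66]).round(4))
    for c in("red","green","blue"):
        b=box&m[c]&(P[...,2]>.183); q=P[b]; print(c,len(q),q.mean(0).round(4),q.min(0).round(4),q.max(0).round(4))
    b=box&m['grey']&(P[...,2]>.185); q=P[b]; print('inf',len(q),q.mean(0).round(4),q.min(0).round(4),q.max(0).round(4))
E
```

```text
top
spare 235 [ 0.4936 -0.139   0.1618] [ 0.671  -0.1122  0.1778] slope 0.0114 y at .5,.6,.66 [-0.1294 -0.1283 -0.1276]
full 214 [ 0.4807 -0.3614  0.1606] [ 0.6601 -0.3139  0.1776] slope 0.041 y at .5,.6,.66 [-0.3437 -0.3396 -0.3371]
red 42 [ 0.5596 -0.3375  0.2058] [ 0.5562 -0.353   0.1834] [ 0.5659 -0.3138  0.2201]
green 43 [ 0.5261 -0.3444  0.2064] [ 0.5229 -0.3581  0.1843] [ 0.5315 -0.3319  0.217 ]
blue 39 [ 0.4967 -0.3425  0.2069] [ 0.4934 -0.3568  0.1867] [ 0.5011 -0.3315  0.2192]
inf 58 [ 0.5933 -0.3379  0.2069] [ 0.5017 -0.3567  0.1853] [ 0.6091 -0.3261  0.2179]
scene
spare 188 [ 0.4928 -0.1415  0.1601] [ 0.6736 -0.1073  0.1759] slope 0.0236 y at .5,.6,.66 [-0.1264 -0.1241 -0.1227]
full 146 [ 0.4795 -0.362   0.1602] [ 0.6636 -0.3086  0.1777] slope 0.0574 y at .5,.6,.66 [-0.3415 -0.3358 -0.3323]
red 23 [ 0.5635 -0.3322  0.2061] [ 0.5585 -0.348   0.1889] [ 0.5674 -0.3259  0.2151]
green 26 [ 0.5302 -0.3361  0.2024] [ 0.5238 -0.3493  0.1834] [ 0.5348 -0.3278  0.2149]
blue 25 [ 0.5008 -0.3372  0.2044] [ 0.4955 -0.3528  0.1834] [ 0.5044 -0.3219  0.2155]
inf 37 [ 0.5937 -0.3339  0.2039] [ 0.4972 -0.3577  0.1853] [ 0.6103 -0.3225  0.216 ]
```

```bash
python3 -m creep '[[0,[18,30,16],-0.028],[0,[18,30,16],-0.028],[0,[18,30,16],-0.028],[0,[18,30,16],-0.028],[0,[18,30,16],-0.028],[0,[18,30,16],-0.028],[0,[18,30,16],-0.028],[0,[18,30,16],-0.028]]'; python3 -m creep '[[0,[14,25,0],0],[0,[14,25,0],0],[0,[14,25,0],0],[0,[14,25,0],0],[0,[14,25,0],0],[0,[14,25,0],0],[0,[8,24,0],0],[0,[0,0,0],0]]'
```

```text
time: 0.92
tool_pos: [0.3289, -0.4077, 0.3601]
tcp_rot: [2.196, 0.056, -2.195]
wrist_force: [-0.1, 0.3, -0.1]
width: 1.002
time: 1.58
tool_pos: [0.4216, -0.2316, 0.3594]
tcp_rot: [2.195, 0.065, -2.192]
wrist_force: [-0.3, 0.1, -0.7]
width: 1.001
```

Run:
```python
from h import *
s=read_state(); print(R.from_rotvec(s["tcp_rot"]).as_matrix().round(3), s)
cal=calib("wrist"); im,d=read_camera("wrist"); cv2.imwrite("pics/w1.png",im); np.save("w1.npy",d); np.savez("w1cal.npz",K=cal[0],k1=cal[1],e=cal[2],M=cal[3])
```

```text
[[ 0.001  0.057 -0.998]
 [ 0.002 -0.998 -0.057]
 [-1.    -0.002 -0.001]] {'time': 1.5833, 'q': array([-0.55587196, -0.16394847,  1.82041943,  0.00233714,  1.48541131,
        0.95794397]), 'joint_vel': array([-0.05393256,  0.01232926, -0.01101431, -0.05758786, -0.01508723,
       -0.06719367]), 'joint_torque': array([ 8.06589369e-01, -2.89338666e+01, -3.83064079e+01,  2.39333818e-01,
        1.02238722e-03,  4.52287048e-01]), 'tool_pos': array([ 0.42158417, -0.23162729,  0.35939079]), 'tcp_rot': array([ 2.19477284,  0.06460107, -2.19248385]), 'wrist_force': array([-0.32835991,  0.07154691, -0.71376734]), 'torque': array([-0.00992029, -0.01924562, -0.01205345]), 'width': 1.001488822624862}
```

View pics/w1.png

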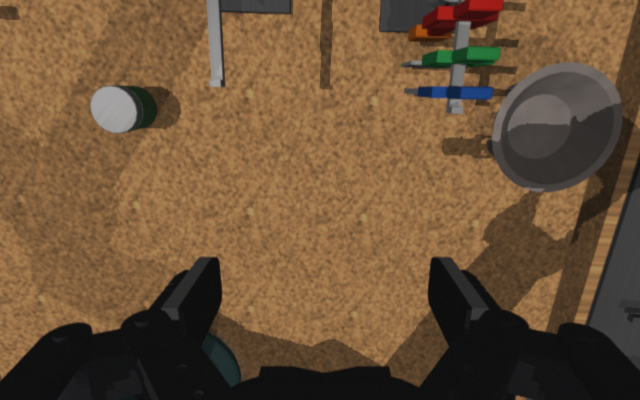

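The wrist view shows the spare prong tip at about (217,83), the crowded hook's tip at (457,110), and the blue/green/red tabs near (470,92)/(470,55)/(460,15). The mortar is at (555,125). I'll move forward for a full view.

```bash
python3 -m creep '[[0,[25,0,0],0],[0,[25,0,0],0],[0,[25,0,0],0],[0,[25,0,0],0],[0,[20,0,0],0],[0,[0,0,0],0],[0,[0,0,0],0],[0,[0,0,0],0]]'
python3 - <<'E'
from h import *
cal=calib("wrist"); im,d=read_camera("wrist"); cv2.imwrite("pics/w2.png",im); np.save("w2.npy",d); np.savez("w2cal.npz",K=cal[0],k1=cal[1],e=cal[2],M=cal[3])
E
```

```text
time: 2.3
tool_pos: [0.5397, -0.236, 0.3589]
tcp_rot: [2.194, 0.057, -2.196]
wrist_force: [-0.5, 0.2, 0.3]
width: 1.001
```

View pics/w2.png

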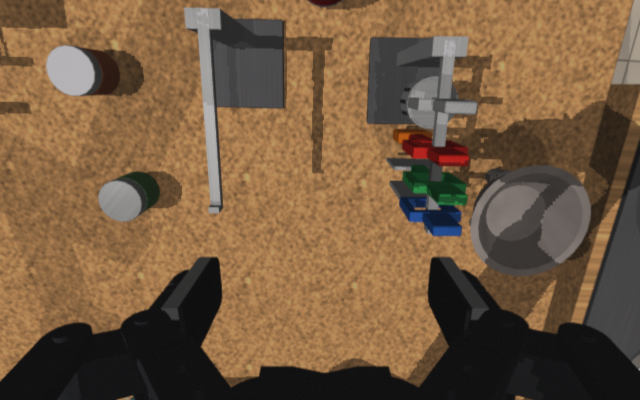

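The wrist view shows the spare prong from post (203,18) to tip (214,208), and the full post at (450,46). The infuser tab is at (462,107), with red at (448,155), green at (450,193) and blue at (443,225).

```bash
cat > wm.py <<'E'
from meas import *
def wcloud(png,npy,cz):
    c=np.load(cz); cal=(c['K'],float(c['k1']),c['e'],c['M']); im=cv2.imread(png); d=np.load(npy)
    v,u=np.mgrid[0:400,0:640]; P=bydepth(cal,np.c_[u.ravel(),v.ravel()],d.ravel()).reshape(400,640,3); P[d==0]=np.nan
    return cal,im,cv2.cvtColor(im,cv2.COLOR_BGR2HSV),P
E
python3 - <<'E'
from wm import *
cal,im,hsv,P=wcloud("pics/w2.png","w2.npy","w2cal.npz"); m=masks(hsv)
for k,y0 in(("spare",-.13),("full",-.335)):
    b=(abs(P[...,1]-y0)<.03)&(P[...,2]>.164)&(P[...,2]<.174)&(P[...,0]>.45); b[240:]=0
    if k=="full": b&=m['grey']
    q=P[b]; rows=[]
    bins=np.arange(.48,.69,.01)
    for a in bins:
        z=q[(q[:,0]>=a)&(q[:,0]<a+.01)]
        if len(z)>20 and np.ptp(z[:,1])<.016: rows.append((a+.005,(z[:,1].min()+z[:,1].max())/2))
    rows=np.array(rows); f=np.polyfit(rows[:,0],rows[:,1],1); print(k,f[0].round(4),np.polyval(f,[.5,.6,.66]).round(4),np.c_[rows,rows[:,1]-np.polyval(f,rows[:,0])].round(4).tolist(), q.min(0),q.max(0))
    lip=P[(abs(P[...,1]-np.polyval(f,.49))<.006)&(P[...,2]>.1745)&(P[...,2]<.181)&(P[...,0]<.505)&(P[...,0]>.46)]; print("lip",len(lip),lip.min(0),lip.max(0)) if len(lip) else 0
for c in("red","green","blue","grey"):
    b=m[c]&(P[...,2]>.208)&(P[...,2]<.219)&(P[...,1]>-.4)&(P[...,1]<-.28); q=P[b]; print(c,len(q),q.mean(0).round(4),q.min(0).round(4),q.max(0).round(4))
    r=cv2.minAreaRect((q[:,:2]*1000).astype(np.float32)); print(r)
E
```

```text
spare 0.0281 [-0.1298 -0.127  -0.1253] [[0.495, -0.1302, -0.0002], [0.505, -0.1298, -0.0002], [0.515, -0.1292, 0.0002], [0.525, -0.1288, 0.0003], [0.535, -0.1286, 0.0002], [0.545, -0.1285, -0.0], [0.555, -0.1284, -0.0001], [0.565, -0.128, -0.0], [0.575, -0.1279, -0.0002], [0.585, -0.1274, -0.0], [0.595, -0.1272, -0.0], [0.605, -0.1268, 0.0001], [0.615, -0.1266, 0.0], [0.625, -0.1264, -0.0001], [0.635, -0.126, 0.0], [0.645, -0.1257, 0.0]] [ 0.49268774 -0.14059716  0.16400616] [ 0.67266315 -0.10981213  0.17399424]
lip 83 [ 0.49145994 -0.13506541  0.17451303] [ 0.49848155 -0.12433132  0.18041316]
full 0.0388 [-0.3441 -0.3402 -0.3379] [[0.515, -0.3429, 0.0006], [0.535, -0.3434, -0.0007], [0.545, -0.3427, -0.0003], [0.565, -0.3413, 0.0003], [0.575, -0.3413, -0.0], [0.585, -0.3409, -0.0001], [0.615, -0.3397, -0.0001], [0.625, -0.3392, 0.0001], [0.635, -0.3388, 0.0001]] [ 0.48124089 -0.35336996  0.16402702] [ 0.66169672 -0.31455194  0.17394901]
lip 48 [ 0.4810672  -0.34999463  0.17454184] [ 0.50489229 -0.33894895  0.18003907]
red 382 [ 0.5625 -0.3397  0.2149] [ 0.557  -0.3529  0.2082] [ 0.5674 -0.3277  0.218 ]
((562.1932983398438, -340.30621337890625), (9.533262252807617, 25.184635162353516), 2.9980037212371826)
green 314 [ 0.5288 -0.3445  0.215 ] [ 0.5231 -0.3566  0.2097] [ 0.5336 -0.3326  0.2173]
((528.2560424804688, -344.61468505859375), (10.222016334533691, 24.10118865966797), 1.4307754039764404)
blue 308 [ 0.5002 -0.3432  0.2147] [ 0.4945 -0.3571  0.208 ] [ 0.5047 -0.3317  0.217 ]
((499.61444091796875, -344.3614807128906), (9.945082664489746, 25.239013671875), 2.447770118713379)
grey 453 [ 0.6023 -0.339   0.2148] [ 0.4946 -0.358   0.2082] [ 0.6097 -0.3265  0.2175]
((552.5083618164062, -342.262451171875), (114.77521514892578, 25.948322296142578), 2.870014190673828)
```

```bash
python3 -m creep '[[0,[-10,-27,0],0.023],[0,[-10,-27,0],0],[0,[-10,-27,0],0],[0,[-10,-27,0],0],[0,[0,0,-30],0],[0,[0,0,-30],0],[0,[0,0,-30],0],[0,[0,0,-30],0]]' 40; python3 -m creep '[[0,[0,0,0],0],[0,[0,0,0],0],[0,[0,0,0],0],[0,[0,0,0],0],[0,[0,0,0],0],[0,[0,0,0],0],[0,[0,0,0],0],[0,[0,0,0],0]]'
```

```text
time: 3.02
tool_pos: [0.4992, -0.344, 0.239]
tcp_rot: [2.184, 0.08, -2.182]
wrist_force: [0.3, 0.2, 0.1]
width: 1.002
time: 3.68
tool_pos: [0.5008, -0.3434, 0.2401]
tcp_rot: [2.183, 0.082, -2.181]
wrist_force: [-0.8, 0.5, 0.5]
width: 1.002
```

```bash
python3 -m creep '[[0,[0,-1,-10],-0.022],[0,[0,0,-10],-0.022],[0,[0,0,-10],0],[0,[0,0,-10],0],[0,[0,0,-10],0],[0,[0,0,-8],0],[0,[0,0,0],0],[0,[0,0,0],0]]'
python3 - <<'E'
from h import *
s=read_state(); print(R.from_rotvec(s["tcp_rot"]).as_matrix().round(3),s['tool_pos'])
im,d=read_camera("wrist"); cv2.imwrite("pics/w3.png",im)
E
```

```text
time: 4.35
tool_pos: [0.5, -0.3439, 0.1801]
tcp_rot: [2.204, 0.036, -2.208]
wrist_force: [-0.5, -0.1, -0.7]
width: 1.0
[[-0.002  0.032 -0.999]
 [ 0.001 -0.999 -0.032]
 [-1.    -0.001  0.002]] [ 0.49996657 -0.34393457  0.1801123 ]
```

View pics/w3.png

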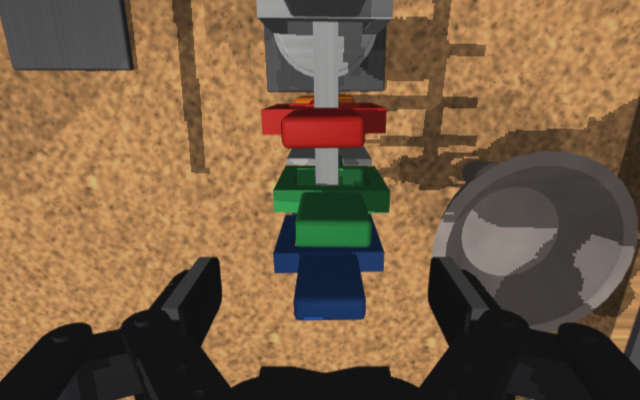

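The blue tab sits centred between the fingers at (330,300); closing.

```bash
python3 -m creep '[[0,[0,0,2],0],[255,[0,0,0],0],[255,[0,0,0],0],[255,[0,0,0],0],[255,[0,0,0],0],[255,[0,0,0],0],[255,[0,0,0],0],[255,[0,0,0],0]]' 40
python3 - <<'E'
from h import *
im,d=read_camera("wrist"); cv2.imwrite("pics/w4.png",im)
E
```

```text
time: 5.07
tool_pos: [0.5006, -0.3446, 0.1836]
tcp_rot: [2.206, 0.034, -2.205]
wrist_force: [-0.4, 0.4, 1.5]
width: 0.296
```

View pics/w4.png

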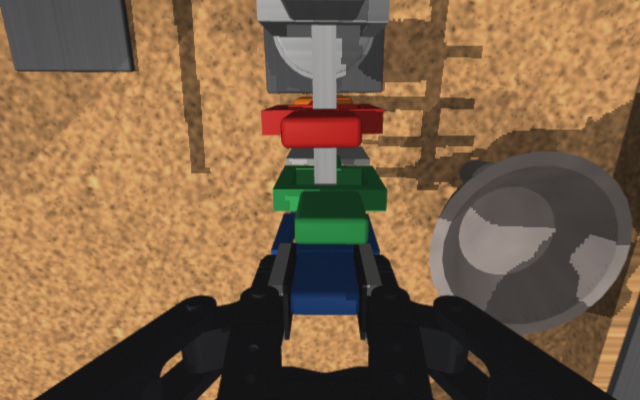

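```bash
python3 -m creep '[[255,[0,0,5],0],[255,[0,0,5],0],[255,[0,0,4],0],[255,[0,0,0],0],[255,[0,0,0],0],[255,[-5,0,0],0],[255,[-5,0,0],0],[255,[-5,-1,0],0]]'; python3 -m creep '[[255,[-8,0,0],0],[255,[-8,0,0],0],[255,[-8,0,0],0],[255,[-4,0,0],0],[255,[0,0,0],0],[255,[0,0,0],0],[255,[0,0,0],0],[255,[0,0,0],0]]'
python3 - <<'E'
from h import *
for n in("wrist","scene"):
    im,d=read_camera(n); cv2.imwrite(f"pics/{n}5.png",im if n=="wrist" else cv2.resize(im[60:220,230:430],None,fx=4,fy=3.7,interpolation=2))
E
```

```text
time: 5.78
tool_pos: [0.4847, -0.345, 0.1968]
tcp_rot: [2.205, 0.036, -2.207]
wrist_force: [0.4, -0.8, -0.2]
width: 0.295
time: 6.45
tool_pos: [0.4578, -0.3454, 0.1974]
tcp_rot: [2.206, 0.035, -2.205]
wrist_force: [0.2, 0.0, -0.8]
width: 0.294
```

View pics/wrist5.png

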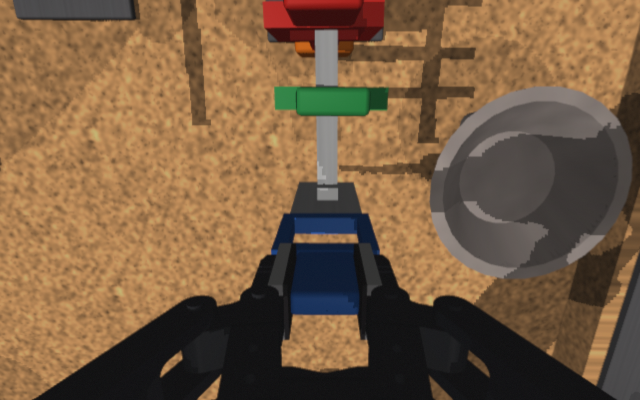

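View pics/scene5.png

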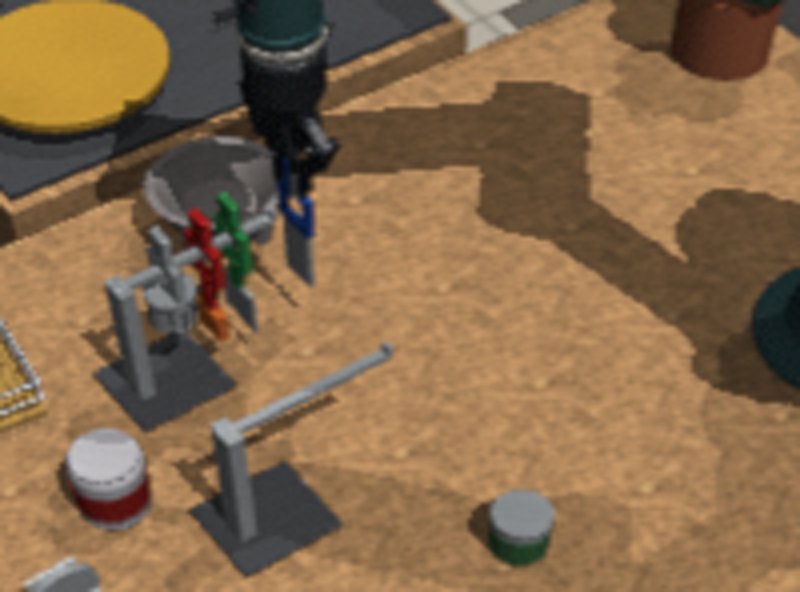

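The grater is free of the lip: the eye is at (325,225) and the prong tip at (327,193) in the wrist view. I'll carry it across.

```bash
python3 -m creep '[[255,[0,15,0],0],[255,[0,30,0],0],[255,[0,32,0],0],[255,[0,32,0],0],[255,[0,32,0],0],[255,[0,32,0],0],[255,[0,28,0],0],[255,[0,13,0],0]]'; python3 -m creep '[[255,[0,0,0],0],[255,[0,0,0],0],[255,[0,0,0],0],[255,[0,0,0],0],[255,[0,0,0],0],[255,[0,0,0],0],[255,[0,0,0],0],[255,[0,0,0],0]]'
python3 - <<'E'
from h import *
for n in("wrist",):
    im,d=read_camera(n); cv2.imwrite(f"pics/{n}6.png",im)
E
```

```text
time: 7.22
tool_pos: [0.4567, -0.1275, 0.1971]
tcp_rot: [2.205, 0.039, -2.206]
wrist_force: [-0.4, -0.2, -1.2]
width: 0.292
time: 7.88
tool_pos: [0.4574, -0.1318, 0.1972]
tcp_rot: [2.206, 0.034, -2.206]
wrist_force: [-0.6, 0.1, -0.8]
width: 0.293
```

View pics/wrist6.png

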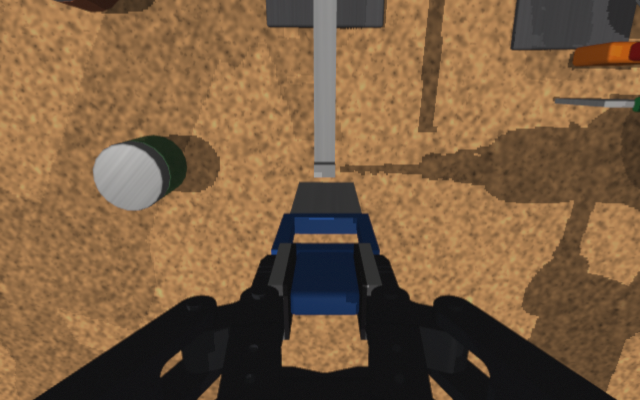

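The prong tip at (325,170) lines up with the eye centre (326,225). Pushing in.

```bash
python3 -m creep '[[255,[10,0,0],0],[255,[15,1,0],0],[255,[15,0,0],0],[255,[15,1,0],0],[255,[15,0,0],0],[255,[15,1,0],0],[255,[15,0,0],0],[255,[10,0,0],0]]'; python3 -m creep '[[255,[15,1,0],0],[255,[15,0,0],0],[255,[10,0,0],0],[255,[0,0,0],0],[255,[0,0,0],0],[255,[0,0,0],0],[255,[0,0,0],0],[255,[0,0,0],0]]'
python3 - <<'E'
from h import *
for n in("wrist",):
    im,d=read_camera(n); cv2.imwrite(f"pics/{n}7.png",im)
E
```

```text
time: 8.6
tool_pos: [0.5695, -0.1283, 0.1971]
tcp_rot: [2.206, 0.035, -2.204]
wrist_force: [0.6, 0.2, -1.6]
width: 0.296
time: 9.27
tool_pos: [0.6068, -0.1273, 0.1974]
tcp_rot: [2.205, 0.035, -2.206]
wrist_force: [0.5, 0.3, -0.7]
width: 0.3
```

View pics/wrist7.png

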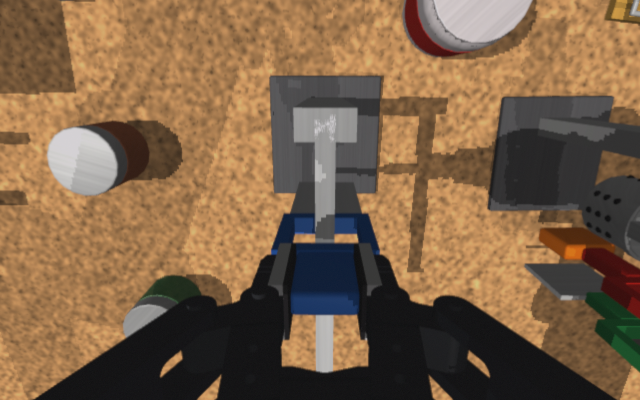

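Prong passes through the eye. Lower and release.

```bash
python3 -m creep '[[255,[0,0,-5],0],[255,[0,0,-5],0],[255,[0,0,-4],0],[255,[0,0,0],0],[255,[0,0,0],0],[255,[0,0,0],0],[150,[0,0,0],0],[120,[0,0,0],0]]'; python3 -m creep '[[60,[0,0,0],0],[0,[0,0,0],0],[0,[0,0,0],0],[0,[0,0,0],0],[0,[0,0,0],0],[0,[0,0,15],0],[0,[0,0,30],0],[0,[0,0,30],0]]'
python3 - <<'E'
from h import *
for n in("wrist",):
    im,d=read_camera(n); cv2.imwrite(f"pics/{n}8.png",im)
E
```

```text
time: 9.98
tool_pos: [0.6074, -0.1273, 0.1828]
tcp_rot: [2.205, 0.035, -2.205]
wrist_force: [-0.1, 0.0, 0.2]
width: 0.527
time: 10.65
tool_pos: [0.6062, -0.127, 0.2571]
tcp_rot: [2.201, 0.036, -2.21]
wrist_force: [0.6, 0.2, 0.2]
width: 1.0
```

View pics/wrist8.png

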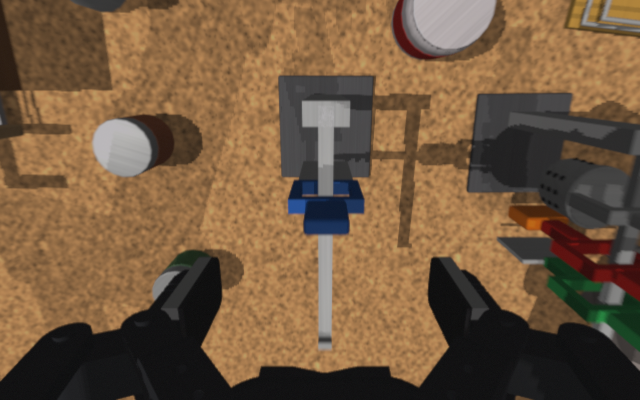

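Grater hangs on the spare hook at (326,215). Next the turner (tab at 0.5285, -0.344).

```bash
python3 -m creep '[[0,[-5,-14,0],0],[0,[-11,-29,0],0],[0,[-11,-30,0],0],[0,[-11,-30,0],0],[0,[-11,-30,0],0],[0,[-11,-30,0],0],[0,[-10,-30,0],0],[0,[-8,-24,0],0]]'; python3 -m creep '[[0,[0,0,0],0],[0,[0,0,0],0],[0,[0,0,0],0],[0,[0,0,0],0],[0,[0,0,0],0],[0,[0,0,0],0],[0,[0,0,0],0],[0,[0,0,0],0]]'
python3 - <<'E'
from meas import *
print(read_state()['tool_pos'])
im,hsv,P=grab("wrist"); cv2.imwrite(f"pics/wrist9.png",im); m=masks(hsv)
for c in("red","green"):
    b=m[c]&(P[...,2]>.207)&(P[...,2]<.219)&(P[...,1]>-.4)&(P[...,1]<-.28); q=P[b]; print(c,len(q),q.mean(0).round(4),q.min(0).round(4),q.max(0).round(4))
E
```

```text
time: 11.37
tool_pos: [0.5274, -0.3467, 0.257]
tcp_rot: [2.204, 0.034, -2.208]
wrist_force: [0.6, -0.3, 0.5]
width: 0.999
time: 12.03
tool_pos: [0.5298, -0.3437, 0.2584]
tcp_rot: [2.205, 0.036, -2.205]
wrist_force: [-0.2, -0.3, 0.1]
width: 1.0
[ 0.52981323 -0.3436781   0.25837013]
red 810 [ 0.5622 -0.341   0.2153] [ 0.557  -0.3537  0.2076] [ 0.5672 -0.3281  0.2176]
green 606 [ 0.5289 -0.3452  0.2153] [ 0.5238 -0.3576  0.2128] [ 0.5331 -0.3332  0.2171]
```

View pics/wrist9.png

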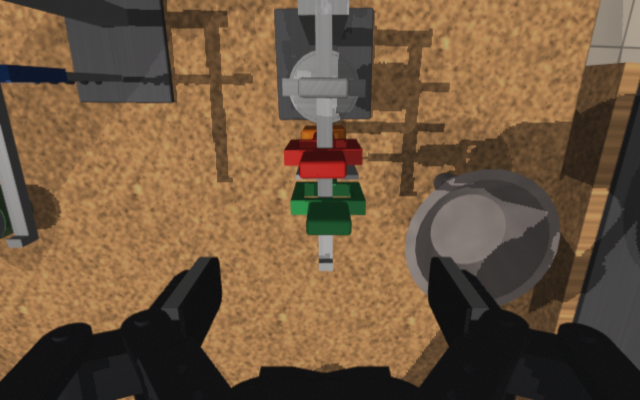

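Green tab at (328,215), measured (0.5288,-0.345): descend and grip.

```bash
python3 -m creep '[[0,[-1,-1,-15],0],[0,[0,0,-20],0],[0,[0,0,-20],0],[0,[0,0,-15],0],[0,[0,0,-5],0],[0,[0,0,0],0],[0,[0,0,0],0],[0,[0,0,0],0]]'; python3 -m creep '[[255,[0,0,0],0],[255,[0,0,0],0],[255,[0,0,0],0],[255,[0,0,0],0],[255,[0,0,0],0],[255,[0,0,0],0],[255,[0,0,0],0],[255,[0,0,0],0]]' 40; python3 -m creep '[[255,[0,0,5],0],[255,[0,0,5],0],[255,[0,0,4],0],[255,[0,0,0],0],[255,[-6,0,0],0],[255,[-8,-1,0],0],[255,[-8,0,0],0],[255,[-8,0,0],0]]'; python3 -m creep '[[255,[-10,-1,0],0],[255,[-10,0,0],0],[255,[-10,0,0],0],[255,[-10,-1,0],0],[255,[-2,0,0],0],[255,[0,0,0],0],[255,[0,0,0],0],[255,[0,0,0],0]]'
python3 - <<'E'
from h import *
for n in("wrist",):
    im,d=read_camera(n); cv2.imwrite(f"pics/{n}10.png",im)
E
```

```text
time: 12.75
tool_pos: [0.5293, -0.3458, 0.1849]
tcp_rot: [2.207, 0.034, -2.203]
wrist_force: [0.1, 0.2, -0.2]
width: 1.001
time: 13.42
tool_pos: [0.5286, -0.3455, 0.1837]
tcp_rot: [2.206, 0.035, -2.205]
wrist_force: [-1.1, -0.3, 2.3]
width: 0.297
time: 14.08
tool_pos: [0.4971, -0.3461, 0.1968]
tcp_rot: [2.205, 0.036, -2.207]
wrist_force: [0.1, 0.8, -1.3]
width: 0.295
time: 14.75
tool_pos: [0.4568, -0.3484, 0.1974]
tcp_rot: [2.206, 0.035, -2.205]
wrist_force: [-0.6, -0.2, -1.5]
width: 0.296
```

View pics/wrist10.png

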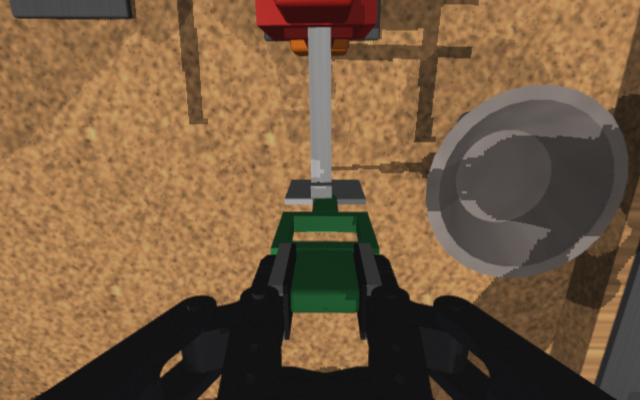

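Turner is free, prong tip at (320,187) behind it. Carry across, then insert to x≈0.572.

```bash
python3 -m creep '[[255,[0,15,0],0],[255,[0,30,0],0],[255,[0,33,0],0],[255,[0,33,0],0],[255,[0,33,0],0],[255,[0,32,0],0],[255,[0,28,0],0],[255,[0,13,0],0]]'; python3 -m creep '[[255,[0,0,0],0],[255,[0,0,0],0],[255,[0,0,0],0],[255,[0,0,0],0],[255,[0,0,0],0],[255,[0,0,0],0],[255,[0,0,0],0],[255,[0,0,0],0]]'
python3 - <<'E'
from h import *
for n in("wrist",):
    im,d=read_camera(n); cv2.imwrite(f"pics/{n}11.png",im)
E
```

```text
time: 15.47
tool_pos: [0.4559, -0.1274, 0.1971]
tcp_rot: [2.205, 0.04, -2.206]
wrist_force: [-0.2, -0.3, -1.4]
width: 0.299
time: 16.13
tool_pos: [0.4564, -0.1318, 0.1972]
tcp_rot: [2.206, 0.034, -2.206]
wrist_force: [-0.4, 0.7, 0.2]
width: 0.294
```

View pics/wrist11.png

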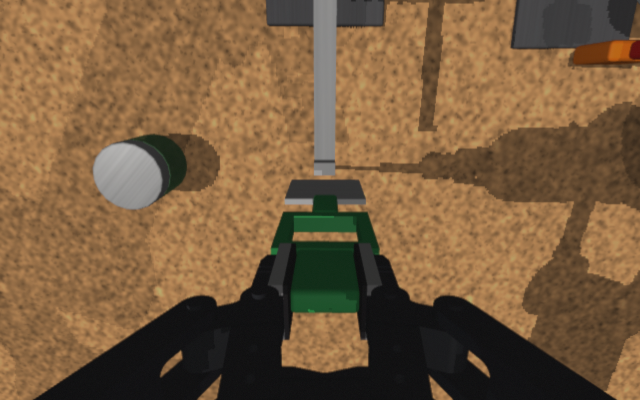

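```bash
python3 -m creep '[[255,[10,0,0],0],[255,[15,1,0],0],[255,[15,0,0],0],[255,[15,1,0],0],[255,[15,0,0],0],[255,[15,1,0],0],[255,[15,0,0],0],[255,[10,0,0],0]]'; python3 -m creep '[[255,[5,0,0],0],[255,[0,0,0],0],[255,[0,0,0],0],[255,[0,0,0],0],[255,[0,0,0],0],[255,[0,0,0],0],[255,[0,0,0],0],[255,[0,0,0],0]]'
python3 - <<'E'
from h import *
for n in("wrist",):
    im,d=read_camera(n); cv2.imwrite(f"pics/{n}12.png",im)
E
```

```text
time: 16.85
tool_pos: [0.5685, -0.1282, 0.1971]
tcp_rot: [2.206, 0.035, -2.204]
wrist_force: [-0.4, -0.3, -1.0]
width: 0.299
time: 17.52
tool_pos: [0.5712, -0.1283, 0.1975]
tcp_rot: [2.206, 0.035, -2.205]
wrist_force: [0.2, 0.3, -1.1]
width: 0.297
```

View pics/wrist12.png

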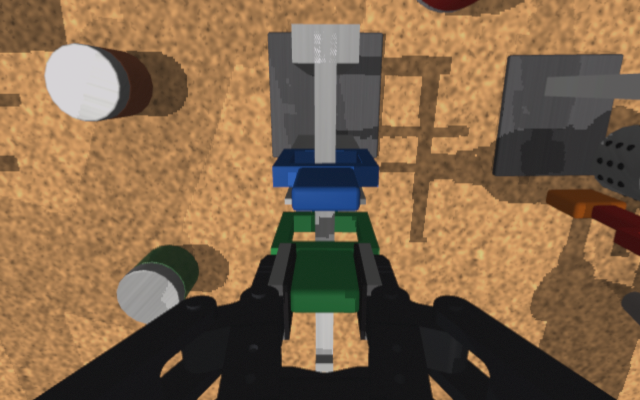

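Turner's eye surrounds the prong behind the hung grater (blue at (327,180)). Lower, release, rise, and go to the brush.

```bash
python3 -m creep '[[255,[0,0,-5],0],[255,[0,0,-5],0],[255,[0,0,-4],0],[255,[0,0,0],0],[255,[0,0,0],0],[255,[0,0,0],0],[150,[0,0,0],0],[120,[0,0,0],0]]'; python3 -m creep '[[60,[0,0,0],0],[0,[0,0,0],0],[0,[0,0,0],0],[0,[0,0,0],0],[0,[0,0,0],0],[0,[0,0,15],0],[0,[0,0,30],0],[0,[0,0,30],0]]'
python3 -m creep '[[0,[0,-15,0],0],[0,[-1,-30,0],0],[0,[-2,-30,0],0],[0,[-2,-30,0],0],[0,[-2,-30,0],0],[0,[-1,-30,0],0],[0,[-1,-30,0],0],[0,[0,-17,0],0]]'; python3 -m creep '[[0,[0,0,0],0],[0,[0,0,0],0],[0,[0,0,0],0],[0,[0,0,0],0],[0,[0,0,0],0],[0,[0,0,0],0],[0,[0,0,0],0],[0,[0,0,0],0]]'
python3 - <<'E'
from meas import *
print(read_state()['tool_pos'])
im,hsv,P=grab("wrist"); cv2.imwrite(f"pics/wrist13.png",im); m=masks(hsv)
for c in("red",):
    b=m[c]&(P[...,2]>.207)&(P[...,2]<.219)&(P[...,1]>-.4)&(P[...,1]<-.28); q=P[b]; print(c,len(q),q.mean(0).round(4),q.min(0).round(4),q.max(0).round(4))
E
```

```text
time: 18.23
tool_pos: [0.5715, -0.1283, 0.1828]
tcp_rot: [2.205, 0.035, -2.205]
wrist_force: [0.7, 0.2, -0.2]
width: 0.521
time: 18.9
tool_pos: [0.5702, -0.128, 0.2572]
tcp_rot: [2.202, 0.036, -2.21]
wrist_force: [0.2, 0.8, -1.0]
width: 1.001
time: 19.57
tool_pos: [0.5619, -0.3435, 0.2581]
tcp_rot: [2.206, 0.032, -2.206]
wrist_force: [-0.2, 0.5, 0.7]
width: 1.001
time: 20.23
tool_pos: [0.5626, -0.3397, 0.2584]
tcp_rot: [2.205, 0.036, -2.205]
wrist_force: [0.8, -0.6, -0.1]
width: 0.997
[ 0.56262084 -0.33971494  0.2584322 ]
red 631 [ 0.5624 -0.3411  0.2153] [ 0.5575 -0.3533  0.2134] [ 0.5671 -0.3286  0.2171]
```

View pics/wrist13.png

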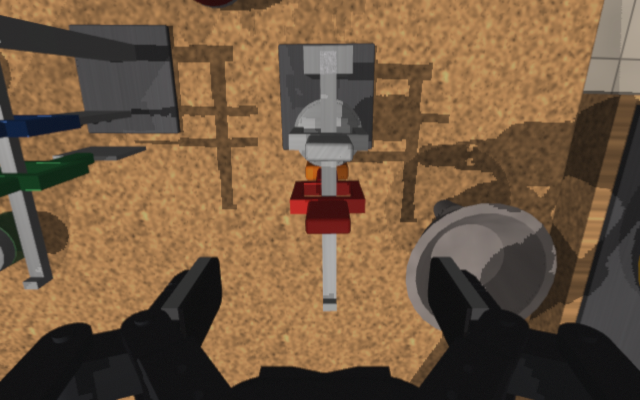

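Turner and grater hang on the spare at left; red tab at (328,217), measured (0.5624,-0.341). Descend, grip, lift, pull out.

```bash
python3 -m creep '[[0,[0,-1,-15],0],[0,[0,0,-20],0],[0,[0,0,-20],0],[0,[0,0,-15],0],[0,[0,0,-5],0],[0,[0,0,0],0],[0,[0,0,0],0],[0,[0,0,0],0]]'; python3 -m creep '[[255,[0,0,0],0],[255,[0,0,0],0],[255,[0,0,0],0],[255,[0,0,0],0],[255,[0,0,0],0],[255,[0,0,0],0],[255,[0,0,0],0],[255,[0,0,0],0]]' 40; python3 -m creep '[[255,[0,0,5],0],[255,[0,0,5],0],[255,[0,0,4],0],[255,[0,0,0],0],[255,[-8,0,0],0],[255,[-12,-1,0],0],[255,[-12,0,0],0],[255,[-12,-1,0],0]]'; python3 -m creep '[[255,[-12,0,0],0],[255,[-12,-1,0],0],[255,[-12,0,0],0],[255,[-12,-1,0],0],[255,[-10,0,0],0],[255,[-4,0,0],0],[255,[0,0,0],0],[255,[0,0,0],0]]'
python3 - <<'E'
from h import *
for n in("wrist",):
    im,d=read_camera(n); cv2.imwrite(f"pics/{n}14.png",im)
E
```

```text
time: 20.95
tool_pos: [0.5633, -0.3418, 0.1849]
tcp_rot: [2.207, 0.034, -2.202]
wrist_force: [1.1, 0.6, -0.1]
width: 1.0
time: 21.62
tool_pos: [0.5626, -0.3414, 0.1837]
tcp_rot: [2.206, 0.035, -2.205]
wrist_force: [-0.2, 0.4, 1.9]
width: 0.296
time: 22.28
tool_pos: [0.5165, -0.343, 0.1967]
tcp_rot: [2.204, 0.036, -2.207]
wrist_force: [-0.3, 0.2, -1.1]
width: 0.299
time: 22.95
tool_pos: [0.4565, -0.3455, 0.1975]
tcp_rot: [2.206, 0.034, -2.205]
wrist_force: [0.7, -0.2, -0.7]
width: 0.303
```

View pics/wrist14.png

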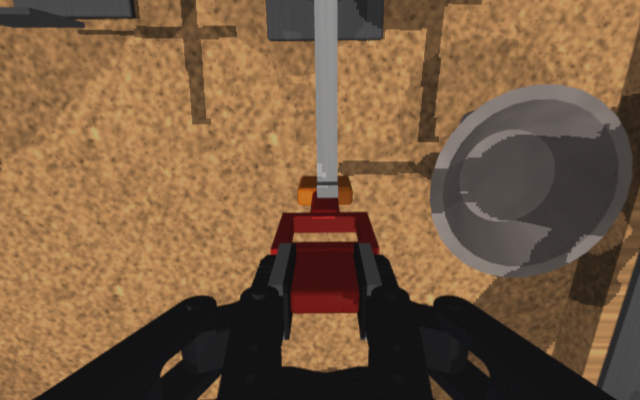

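```bash
python3 -m creep '[[255,[0,15,0],0],[255,[0,30,0],0],[255,[0,32,0],0],[255,[0,32,0],0],[255,[0,32,0],0],[255,[0,32,0],0],[255,[0,28,0],0],[255,[0,13,0],0]]'; python3 -m creep '[[255,[0,0,0],0],[255,[0,0,0],0],[255,[0,0,0],0],[255,[0,0,0],0],[255,[0,0,0],0],[255,[0,0,0],0],[255,[0,0,0],0],[255,[0,0,0],0]]'
python3 - <<'E'
from h import *
for n in("wrist",):
    im,d=read_camera(n); cv2.imwrite(f"pics/{n}15.png",im)
E
```

```text
time: 23.67
tool_pos: [0.4562, -0.1273, 0.1972]
tcp_rot: [2.205, 0.04, -2.205]
wrist_force: [-0.1, -0.2, -0.9]
width: 0.295
time: 24.33
tool_pos: [0.4564, -0.1318, 0.1972]
tcp_rot: [2.206, 0.034, -2.206]
wrist_force: [0.3, -0.5, -0.6]
width: 0.299
```

View pics/wrist15.png

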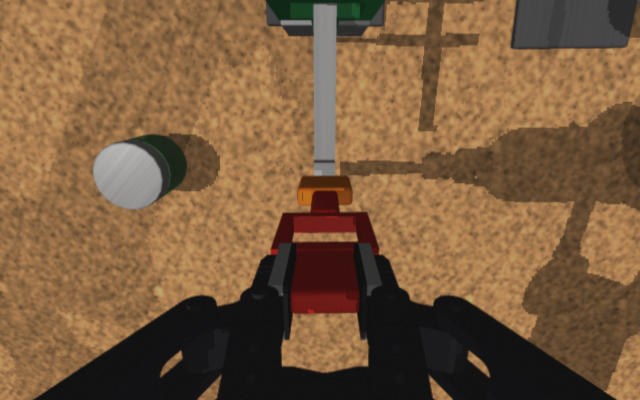

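Aligned again (prong at 325). Insert the brush to x≈0.536.

```bash
python3 -m creep '[[255,[8,0,0],0],[255,[12,1,0],0],[255,[12,0,0],0],[255,[12,1,0],0],[255,[12,0,0],0],[255,[12,0,0],0],[255,[12,0,0],0],[255,[0,0,0],0]]'; python3 -m creep '[[255,[0,0,0],0],[255,[0,0,0],0],[255,[0,0,-5],0],[255,[0,0,-5],0],[255,[0,0,-4],0],[255,[0,0,0],0],[255,[0,0,0],0],[255,[0,0,0],0]]'
python3 - <<'E'
from h import *
for n in("wrist",):
    im,d=read_camera(n); cv2.imwrite(f"pics/{n}16.png",im)
E
```

```text
time: 25.05
tool_pos: [0.5392, -0.1293, 0.1973]
tcp_rot: [2.207, 0.036, -2.203]
wrist_force: [0.7, -0.1, -0.1]
width: 0.299
time: 25.72
tool_pos: [0.5359, -0.1293, 0.1837]
tcp_rot: [2.205, 0.035, -2.206]
wrist_force: [-3.0, 0.0, 5.6]
width: 0.296
```

View pics/wrist16.png

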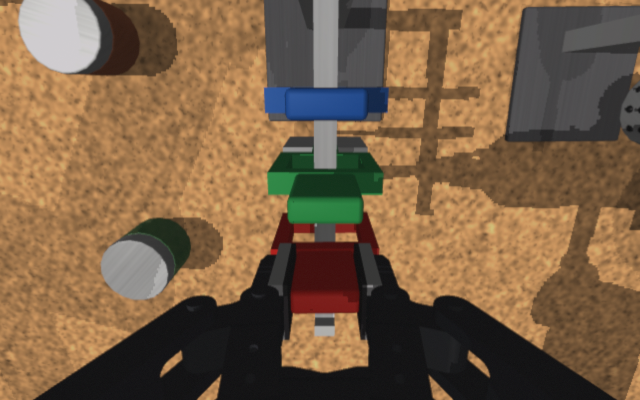

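```bash
python3 -m creep '[[150,[0,0,0],0],[120,[0,0,0],0],[60,[0,0,0],0],[0,[0,0,0],0],[0,[0,0,0],0],[0,[0,0,0],0],[0,[0,0,15],0],[0,[0,0,30],0]]'; python3 -m creep '[[0,[-5,0,35],0],[0,[-10,10,35],0],[0,[-10,25,35],0],[0,[-10,38,0],0],[0,[-10,38,0],0],[0,[-10,38,0],0],[0,[-10,38,0],0],[0,[-10,38,0],0]]'; python3 -m creep '[[0,[-10,38,0],0],[0,[-10,38,0],0],[0,[-5,38,0],0],[0,[-5,30,0],0],[0,[0,10,0],0],[0,[0,0,0],0],[0,[0,0,0],0],[0,[0,0,0],0]]'
python3 - <<'E'
from h import *
print(read_state()['tool_pos'])
cal=calib("wrist"); im,d=read_camera("wrist"); cv2.imwrite("pics/w17.png",im); np.save("w17.npy",d); np.savez("w17cal.npz",K=cal[0],k1=cal[1],e=cal[2],M=cal[3])
im,d=read_camera("scene"); cv2.imwrite(f"pics/scene17.png",cv2.resize(im[80:240,220:420],None,fx=4,fy=3.7,interpolation=2))
E
```

```text
time: 26.43
tool_pos: [0.5334, -0.1284, 0.224]
tcp_rot: [2.197, 0.038, -2.217]
wrist_force: [-0.8, -0.4, 0.1]
width: 1.0
time: 27.1
tool_pos: [0.4613, 0.0958, 0.3316]
tcp_rot: [2.207, 0.035, -2.205]
wrist_force: [1.8, 0.4, -1.3]
width: 1.002
time: 27.77
tool_pos: [0.4323, 0.2472, 0.3312]
tcp_rot: [2.205, 0.033, -2.205]
wrist_force: [0.5, 0.6, 0.4]
width: 1.005
[0.4322563  0.24724257 0.33115344]
```

View pics/w17.png

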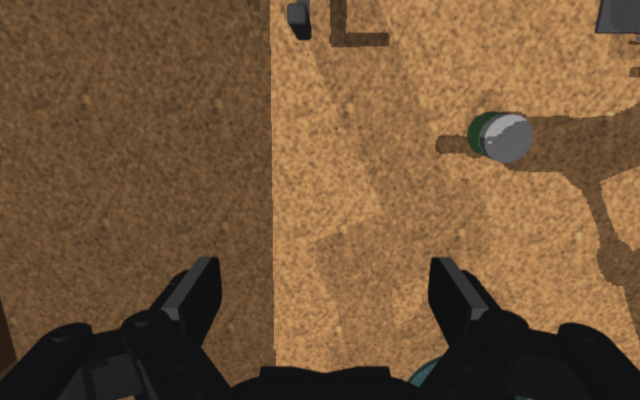

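View pics/scene17.png

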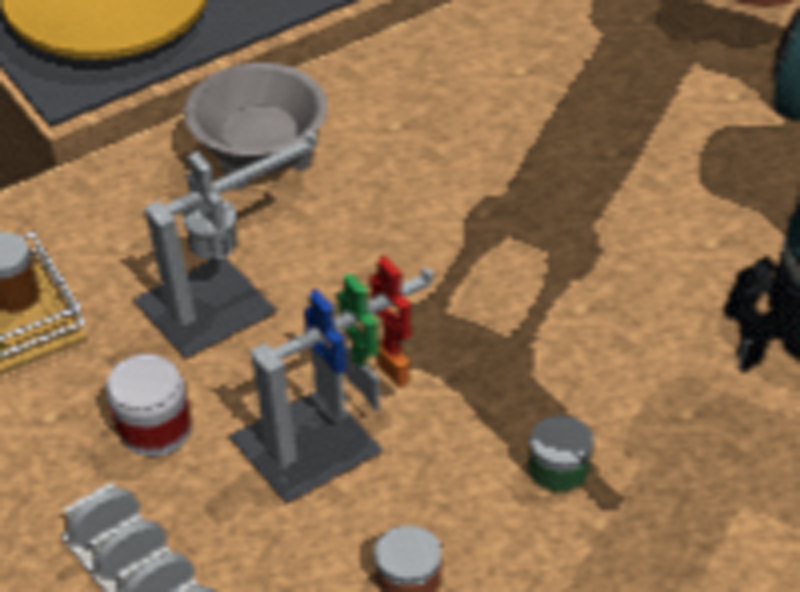

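All three utensils hang on the spare hook, infuser alone on the other. Handle bar top at (298,10) in the wrist view; move forward to measure it.

```bash
python3 -m creep '[[0,[20,0,0],0],[0,[25,5,0],0],[0,[25,5,0],0],[0,[20,0,0],0],[0,[0,0,0],0],[0,[0,0,0],0],[0,[0,0,0],0],[0,[0,0,0],0]]'
python3 - <<'E'
from wm import *
print(read_state()['tool_pos'])
cal=calib("wrist"); im,d=read_camera("wrist"); cv2.imwrite("pics/w18.png",im); np.save("w18.npy",d); np.savez("w18cal.npz",K=cal[0],k1=cal[1],e=cal[2],M=cal[3])
cal,im,hsv,P=wcloud("pics/w18.png","w18.npy","w18cal.npz")
def st(n,b):
    q=P[b]; print(n,len(q),q.mean(0).round(4),q.min(0).round(4),q.max(0).round(4))
    print(cv2.minAreaRect((q[:,:2]*1000).astype(np.float32)))
dark=(hsv[...,2]<110); dark[250:]=0
reg=(P[...,0]<.62)&(P[...,1]>.2)&(P[...,1]<.35)
b=reg&(P[...,2]>.155)&(P[...,2]<.17); b[250:]=0; st("bar top",b)
b=(P[...,0]<.68)&(P[...,1]>.15)&(P[...,1]<.4)&(P[...,2]>.074)&(P[...,2]<.084); b[250:]=0; st("panel top",b)
b=(P[...,1]>.15)&(P[...,1]<.4)&(P[...,2]>.160)&(P[...,2]<.176)&(P[...,0]>.63); b[250:]=0; st("cab top",b)
E
```

```text
time: 28.53
tool_pos: [0.5214, 0.2577, 0.3314]
tcp_rot: [2.205, 0.034, -2.206]
wrist_force: [0.1, -0.5, -0.2]
width: 1.004
[0.5213977  0.25765836 0.33142911]
bar top 340 [0.5632 0.2738 0.1647] [0.5552 0.2659 0.157 ] [0.5705 0.2818 0.1673]
((562.8861694335938, 273.9386291503906), (15.203173637390137, 15.81146240234375), 1.0261540412902832)
panel top 2016 [0.6233 0.2758 0.0806] [0.5695 0.2021 0.074 ] [0.6797 0.3514 0.084 ]
((623.8770751953125, 275.94000244140625), (109.10541534423828, 149.28933715820312), 1.1608619689941406)<stdin>:6: RuntimeWarning: Mean of empty slice.
  ret = um.true_divide(
Traceback (most recent call last):
ValueError: zero-size array to reduction operation minimum which has no identity
```

View pics/w18.png

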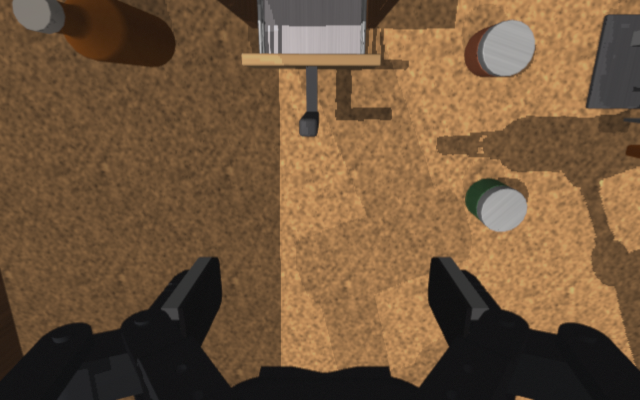

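Bar top at (308,125) → (0.563, 0.274), height 0.165 as it should be. It is about 50 mm open already. Going down on the bar.

```bash
python3 -m creep '[[0,[11,4,0],0],[0,[15,6,0],0],[0,[15,6,0],0],[0,[0,0,-25],0],[0,[0,0,-35],0],[0,[0,0,-35],0],[0,[0,0,-25],0],[0,[0,0,0],0]]'; python3 -m creep '[[0,[0,0,0],0],[0,[0,0,-20],0],[0,[0,0,-25],0],[0,[0,0,-25],0],[0,[0,0,-10],0],[0,[0,0,0],0],[0,[0,0,0],0],[0,[0,0,0],0]]'; python3 -m creep '[[255,[0,0,0],0],[255,[0,0,0],0],[255,[0,0,0],0],[255,[0,0,0],0],[255,[0,0,0],0],[255,[0,0,0],0],[255,[0,0,0],0],[255,[0,0,0],0]]' 40
python3 - <<'E'
from h import *
for n in("wrist",):
    im,d=read_camera(n); cv2.imwrite(f"pics/{n}19.png",im)
E
```

```text
time: 29.25
tool_pos: [0.559, 0.2728, 0.204]
tcp_rot: [2.191, 0.03, -2.215]
wrist_force: [-0.4, -0.7, -1.1]
width: 0.999
time: 29.92
tool_pos: [0.5649, 0.2751, 0.1342]
tcp_rot: [2.211, 0.037, -2.202]
wrist_force: [0.1, 0.4, -0.1]
width: 1.0
time: 30.58
tool_pos: [0.5632, 0.2734, 0.1317]
tcp_rot: [2.205, 0.033, -2.205]
wrist_force: [-0.7, -4.9, 4.5]
width: 0.18
```

View pics/wrist19.png

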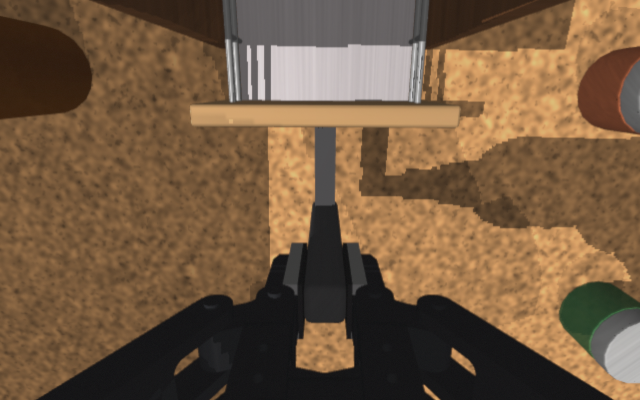

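Handle is gripped (opening 15 mm). Pull out.

```bash
python3 -m creep '[[255,[-5,0,0],0],[255,[-10,0,0],0],[255,[-12,-1,0],0],[255,[-12,0,0],0],[255,[-12,0,0],0],[255,[-12,-1,0],0],[255,[-12,0,0],0],[255,[-12,0,0],0]]'; python3 -m creep '[[255,[-12,-1,0],0],[255,[-12,0,0],0],[255,[-12,-1,0],0],[255,[-12,0,0],0],[255,[-12,0,0],0],[255,[-12,-1,0],0],[255,[-12,0,0],0],[255,[-10,0,0],0]]'
python3 - <<'E'
from h import *
print(read_state()['tool_pos'],read_state()['wrist_force'])
for n in("wrist","top"):
    im,d=read_camera(n); cv2.imwrite(f"pics/{n}20.png",im)
E
```

```text
time: 31.3
tool_pos: [0.476, 0.2711, 0.1316]
tcp_rot: [2.206, 0.033, -2.203]
wrist_force: [1.5, -8.6, 2.8]
width: 0.179
time: 31.97
tool_pos: [0.3812, 0.2685, 0.1316]
tcp_rot: [2.205, 0.034, -2.204]
wrist_force: [2.1, -7.5, 5.0]
width: 0.183
[0.38123309 0.26851234 0.13155311] [ 2.05613519 -7.49677999  4.97752907]
```

View pics/wrist20.png

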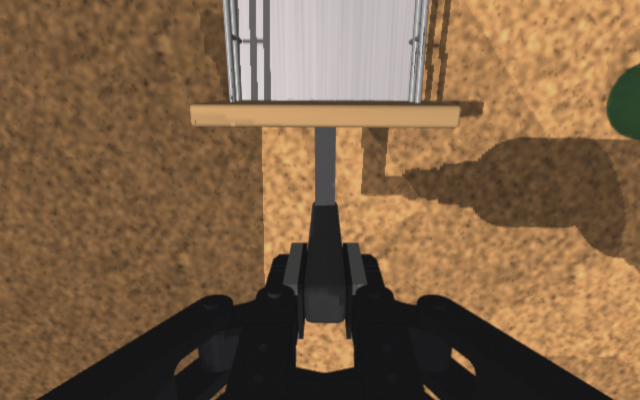

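View pics/top20.png

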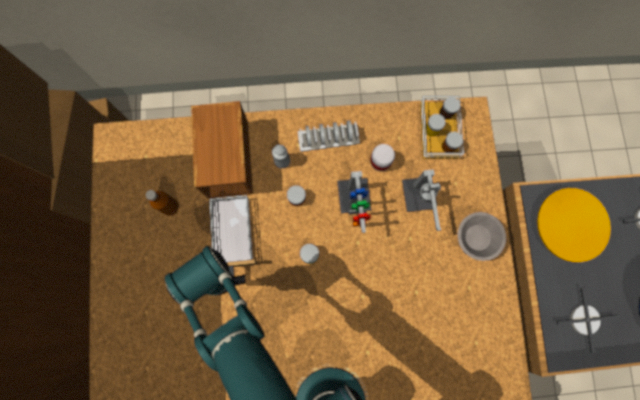

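Drawer is out nearly fully. In the top view the red jar has been knocked from (293,204) to (296,195). Release, rise, measure.

```bash
python3 -m creep '[[150,[0,0,0],0],[100,[0,0,0],0],[50,[0,0,0],0],[0,[0,0,0],0],[0,[0,0,0],0],[0,[0,0,15],0],[0,[0,0,30],0],[0,[0,0,35],0]]'; python3 -m creep '[[0,[5,-10,35],0],[0,[10,-20,35],0],[0,[10,-20,30],0],[0,[10,-20,20],0],[0,[10,-20,0],0],[0,[10,-20,0],0],[0,[5,-10,0],0],[0,[0,0,0],0]]'
python3 - <<'E'
from wm import *
print(read_state()['tool_pos'])
cal=calib("wrist"); im,d=read_camera("wrist"); cv2.imwrite("pics/w21.png",im); np.save("w21.npy",d); np.savez("w21cal.npz",K=cal[0],k1=cal[1],e=cal[2],M=cal[3])
E
```

```text
time: 32.73
tool_pos: [0.3802, 0.2683, 0.2095]
tcp_rot: [2.198, 0.032, -2.21]
wrist_force: [0.5, 0.1, -0.9]
width: 1.0
time: 33.4
tool_pos: [0.4427, 0.1478, 0.331]
tcp_rot: [2.206, 0.031, -2.207]
wrist_force: [-0.5, 0.2, -0.5]
width: 1.0
[0.44273493 0.14775711 0.33099904]
```

View pics/w21.png

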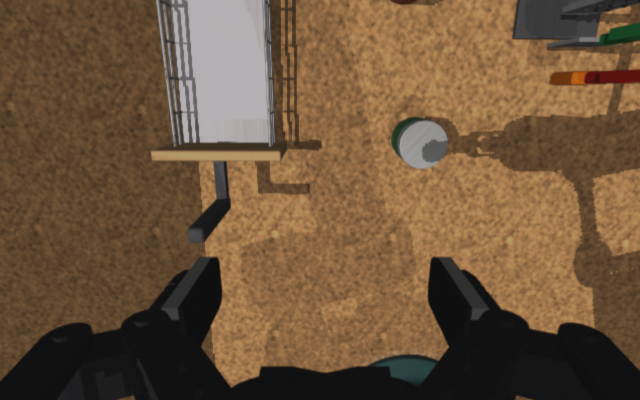

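Run:
```python
from wm import *
cal,im,hsv,P=wcloud("pics/w21.png","w21.npy","w21cal.npz")
def st(n,b):
    b=b.copy(); b[255:]=0; q=P[b]; print(n,len(q),q.mean(0).round(4),q.min(0).round(4),q.max(0).round(4)); print(cv2.minAreaRect((q[:,:2]*1000).astype(np.float32)))
x,y,z=P[...,0],P[...,1],P[...,2]
st("bar",(x<.42)&(y>.2)&(y<.35)&(z>.158)&(z<.17))
st("panel",(x<.46)&(x>.42)&(y>.15)&(y<.4)&(z>.072)&(z<.084))
b=(z>.04)&(z<.055)&(y>.18)&(y<.36)&(x>.44); st("wires",b)
for lo in(.45,.5,.55):
    q=P[b&(x>lo)&(x<lo+.04)]; print(lo,q[:,1].min(),q[:,1].max())
b=(z>.012)&(z<.024)&(y>.18)&(y<.36)&(x>.44)&(hsv[...,1]<40); st("floor",b)
st("greenjar",(z>.052)&(z<.062)&(y<.15)&(y>-.05)&(x<.53))
# jars from top cam
im,hsv,P=grab("top"); x,y,z=P[...,0],P[...,1],P[...,2]
for n,b in (("G",(z>.052)&(z<.06)&(y<.1)&(y>-.03)&(x<.53)&(x>.4)),("R",(z>.052)&(z<.06)&(y<.12)&(y>0)&(x<.72)&(x>.56))):
    q=P[b]; print(n,len(q),q.mean(0),cv2.minEnclosingCircle((q[:,:2]*1000).astype(np.float32)))
print(read_state()['time'])
```

```text
bar 293 [0.3812 0.2677 0.1641] [0.3725 0.2605 0.1581] [0.388  0.2762 0.1671]
((380.3695373535156, 268.3543395996094), (15.714372634887695, 15.43942928314209), 88.59090423583984)
panel 1617 [0.4403 0.2688 0.0803] [0.42   0.1976 0.072 ] [0.4486 0.3435 0.0837]
((433.5140686035156, 270.39337158203125), (26.804201126098633, 145.85577392578125), 1.5248427391052246)
wires 1338 [0.5162 0.2745 0.0503] [0.4411 0.1977 0.04  ] [0.6048 0.3408 0.055 ]
((524.4642333984375, 267.1420593261719), (143.11924743652344, 163.1868438720703), 88.53475189208984)
0.45 0.2124671636297888 0.33073646124010897
0.5 0.2136463341267501 0.33212846504582505
0.55 0.21511082486684546 0.3334864970083493
floor 12826 [0.5324 0.2761 0.0197] [0.4451 0.213  0.013 ] [0.6118 0.3329 0.024 ]
((528.3187255859375, 273.17205810546875), (163.90110778808594, 117.41481018066406), 1.558478832244873)
greenjar 1864 [0.4566 0.0326 0.0573] [0.4281 0.0035 0.0522] [0.4847 0.0607 0.0608]
((456.4352722167969, 32.0728874206543), (56.515323638916016, 57.199501037597656), 1.2563329935073853)
G 209 [0.45620759 0.02978424 0.05601454] ((455.5513610839844, 30.044532775878906), 28.796550750732422)
R 194 [0.64336926 0.05830736 0.05604852] ((643.241455078125, 58.2723503112793), 28.974882125854492)
33.5
```

Green jar at (0.456,0.031), red at (0.643,0.058), basket centre line y≈0.268+0.027·(x−0.38). Fetch green first.

```bash
python3 -m creep '[[0,[3,-25,0],0],[0,[4,-32,-15],0],[0,[4,-32,-25],0],[0,[0,-28,-30],0],[0,[0,0,-35],0],[0,[0,0,-35],0],[0,[0,0,-35],0],[0,[0,0,-20],0]]' 40; python3 -m creep '[[0,[0,0,0],0],[0,[0,0,0],0],[0,[0,0,0],0],[0,[0,0,0],0],[0,[0,0,0],0],[0,[0,0,0],0],[0,[0,0,0],0],[0,[0,0,0],0]]'
python3 - <<'E'
from meas import *
print(read_state()['tool_pos'])
im,hsv,P=grab("wrist"); cv2.imwrite("pics/w22.png",im); x,y,z=P[...,0],P[...,1],P[...,2]
b=(z>.05)&(z<.062)&(y<.1)&(y>-.04)&(x<.53)&(x>.4)&(hsv[...,2]>60);q=P[b]; print(len(q),q.mean(0),cv2.minEnclosingCircle((q[:,:2]*1000).astype(np.float32)))
E
```

```text
time: 34.17
tool_pos: [0.4498, 0.0332, 0.1319]
tcp_rot: [2.199, 0.036, -2.212]
wrist_force: [-0.1, -0.2, 0.1]
width: 1.0
time: 34.83
tool_pos: [0.4535, 0.0323, 0.137]
tcp_rot: [2.207, 0.035, -2.204]
wrist_force: [-0.1, -0.4, 0.5]
width: 1.0
[0.45348101 0.03228203 0.13700844]
5527 [0.45669438 0.0318418  0.05740544] ((455.85516357421875, 31.588212966918945), 28.865806579589844)
```

View pics/w22.png

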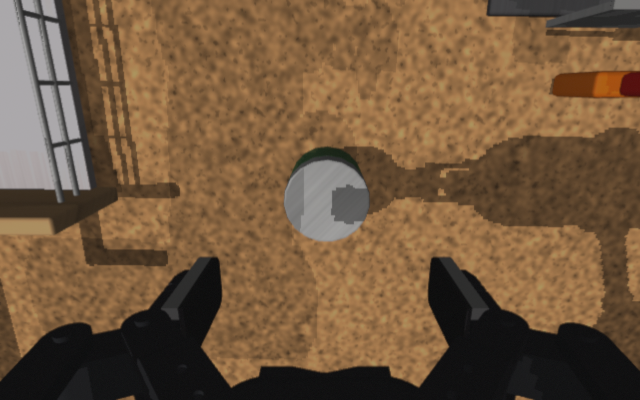

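Green lid at (326,200) → (0.456,0.0315). Descend, grip, lift.

```bash
python3 -m creep '[[0,[3,-1,-20],0],[0,[0,0,-30],0],[0,[0,0,-30],0],[0,[0,0,-20],0],[0,[0,0,-15],0],[0,[0,0,-5],0],[0,[0,0,0],0],[0,[0,0,0],0]]'; python3 -m creep '[[100,[0,0,0],0],[255,[0,0,0],0],[255,[0,0,0],0],[255,[0,0,0],0],[255,[0,0,0],0],[255,[0,0,0],0],[255,[0,0,10],0],[255,[0,0,20],0]]' 45; python3 -m creep '[[255,[0,0,30],0],[255,[0,0,30],0],[255,[0,0,30],0],[255,[0,0,20],0],[255,[0,0,0],0],[255,[0,0,0],0],[255,[0,0,0],0],[255,[0,0,0],0]]'
python3 - <<'E'
from h import *
for n in("wrist",):
    im,d=read_camera(n); cv2.imwrite(f"pics/{n}23.png",im)
E
```

```text
time: 35.55
tool_pos: [0.4564, 0.0312, 0.0167]
tcp_rot: [2.206, 0.035, -2.205]
wrist_force: [0.3, -0.3, 0.8]
width: 1.001
time: 36.22
tool_pos: [0.4532, 0.0313, 0.0449]
tcp_rot: [2.199, 0.035, -2.212]
wrist_force: [-0.9, -0.6, -2.2]
width: 0.664
time: 36.88
tool_pos: [0.4542, 0.0313, 0.1543]
tcp_rot: [2.201, 0.035, -2.21]
wrist_force: [0.1, 0.4, -2.8]
width: 0.666
```

View pics/wrist23.png

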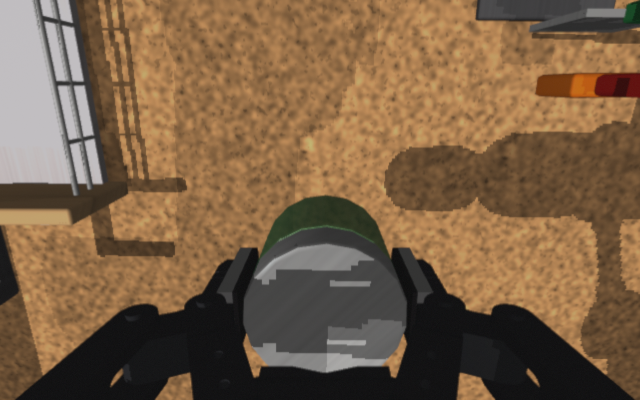

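Green jar held (57 mm). Carry over the basket's front part (0.4855,0.2716).

```bash
python3 -m creep '[[255,[4,18,0],0],[255,[4,32,0],0],[255,[4,36,0],0],[255,[4,36,0],0],[255,[4,36,0],0],[255,[4,36,0],0],[255,[4,30,0],0],[255,[3,16,0],0]]'; python3 -m creep '[[255,[0,0,0],0],[255,[0,0,0],0],[255,[0,0,0],0],[255,[0,0,0],0],[255,[0,0,0],0],[255,[0,0,0],0],[255,[0,0,0],0],[255,[0,0,0],0]]'
python3 - <<'E'
from h import *
for n in("wrist",):
    im,d=read_camera(n); cv2.imwrite(f"pics/{n}24.png",im)
E
```

```text
time: 37.6
tool_pos: [0.4862, 0.2742, 0.1545]
tcp_rot: [2.202, 0.037, -2.207]
wrist_force: [-0.5, 0.3, -1.4]
width: 0.668
time: 38.27
tool_pos: [0.4872, 0.2708, 0.1565]
tcp_rot: [2.206, 0.034, -2.206]
wrist_force: [0.5, -0.2, -1.8]
width: 0.67
```

View pics/wrist24.png

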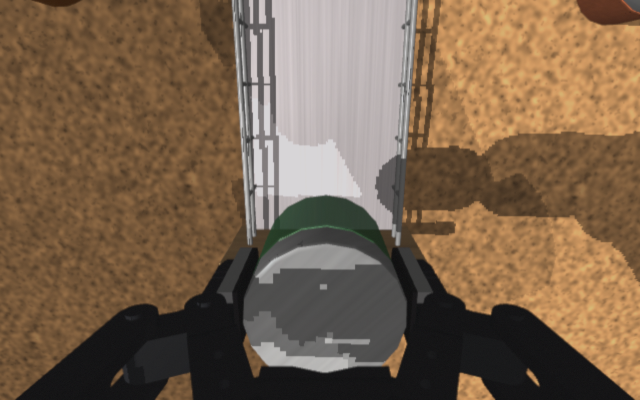

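```bash
python3 -m creep '[[255,[0,0,-15],0],[255,[0,0,-20],0],[255,[0,0,-20],0],[255,[0,0,-20],0],[255,[0,0,-20],0],[255,[0,0,-15],0],[255,[0,0,-5],0],[255,[0,0,0],0]]'; python3 -m creep '[[255,[0,0,-3],0],[255,[0,0,0],0],[255,[0,0,0],0],[255,[0,0,0],0],[75,[0,0,0],0],[55,[0,0,0],0],[50,[0,0,0],0],[50,[0,0,0],0]]'
python3 - <<'E'
from h import *
for n in("wrist",):
    im,d=read_camera(n); cv2.imwrite(f"pics/{n}25.png",im)
E
```

```text
time: 38.98
tool_pos: [0.4857, 0.2706, 0.0397]
tcp_rot: [2.201, 0.033, -2.208]
wrist_force: [-0.3, -1.2, -1.8]
width: 0.664
time: 39.65
tool_pos: [0.4874, 0.2715, 0.0388]
tcp_rot: [2.207, 0.035, -2.205]
wrist_force: [-0.5, 0.3, 0.8]
width: 0.804
```

View pics/wrist25.png

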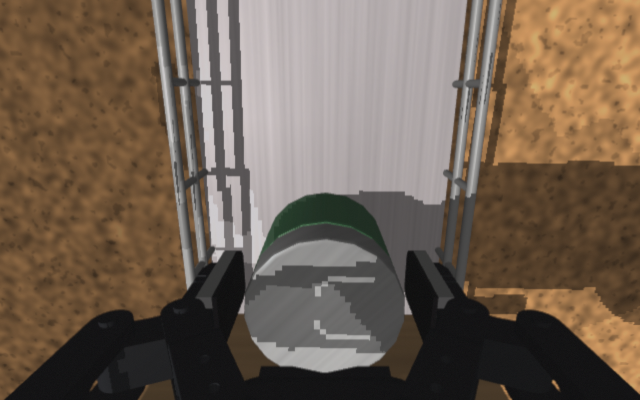

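Fingers have opened around the green jar (325,300). Rise and look.

```bash
python3 -m creep '[[50,[0,0,10],0],[50,[0,0,20],0],[50,[0,0,30],0],[50,[0,0,35],0],[0,[0,0,35],0],[0,[0,0,35],0],[0,[0,0,20],0],[0,[0,0,0],0]]'
python3 - <<'E'
from meas import *
print(read_state()['tool_pos'])
im,hsv,P=grab("wrist"); cv2.imwrite("pics/w26.png",im); x,y,z=P[...,0],P[...,1],P[...,2]
b=(z>.068)&(z<.08)&(y<.31)&(y>.23)&(x<.54)&(x>.452);b[260:]=0;q=P[b]; print(len(q),q.mean(0),cv2.minEnclosingCircle((q[:,:2]*1000).astype(np.float32)))
b=(z>.050)&(z<.062)&(y<.12)&(y>0)&(x<.7)&(x>.56);b[250:]=0;q=P[b]; print(len(q),q.mean(0) if len(q) else 0)
im,hsv,P=grab("top"); x,y,z=P[...,0],P[...,1],P[...,2]
b=(z>.052)&(z<.06)&(y<.12)&(y>0)&(x<.72)&(x>.56);q=P[b]; print("R",len(q),q.mean(0),cv2.minEnclosingCircle((q[:,:2]*1000).astype(np.float32)))
E
```

```text
time: 40.37
tool_pos: [0.4905, 0.273, 0.2312]
tcp_rot: [2.22, 0.041, -2.196]
wrist_force: [0.4, 0.5, 0.2]
width: 1.003
[0.49046077 0.27304741 0.23116686]
3277 [0.48737743 0.27224585 0.07530918] ((486.1290283203125, 272.1416320800781), 28.889793395996094)
2223 [0.62938648 0.06261063 0.05713131]
R 197 [0.64271515 0.05715693 0.05597465] ((643.692626953125, 57.39529037475586), 29.08013153076172)
```

View pics/w26.png

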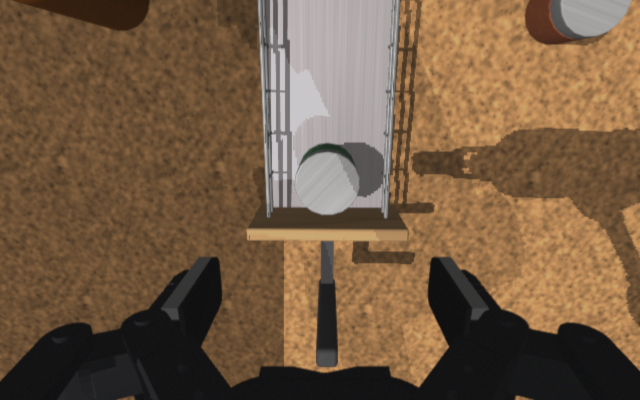

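Green jar stands in the basket (lid (326,182), top 0.075 as expected). Now the red jar at (0.6435,0.0575).

```bash
python3 -m creep '[[0,[12,-16,0],0],[0,[20,-27,0],0],[0,[22,-30,0],0],[0,[22,-30,0],0],[0,[22,-30,0],0],[0,[22,-30,0],0],[0,[20,-28,0],0],[0,[15,-22,0],0]]'; python3 -m creep '[[0,[0,0,-15],0],[0,[0,0,-25],0],[0,[0,0,-25],0],[0,[0,0,-25],0],[0,[0,0,0],0],[0,[0,0,0],0],[0,[0,0,0],0],[0,[0,0,0],0]]'
python3 - <<'E'
from meas import *
print(read_state()['tool_pos'])
im,hsv,P=grab("wrist"); cv2.imwrite("pics/w27.png",im); x,y,z=P[...,0],P[...,1],P[...,2]
b=(z>.05)&(z<.062)&(y<.12)&(y>0)&(x<.7)&(x>.58)&(hsv[...,2]>60);q=P[b]; print(len(q),q.mean(0),cv2.minEnclosingCircle((q[:,:2]*1000).astype(np.float32)))
E
```

```text
time: 41.13
tool_pos: [0.6419, 0.0557, 0.2206]
tcp_rot: [2.201, 0.033, -2.21]
wrist_force: [-0.9, 1.1, -0.3]
width: 1.0
time: 41.8
tool_pos: [0.6432, 0.0585, 0.1351]
tcp_rot: [2.208, 0.035, -2.202]
wrist_force: [0.5, -0.2, -0.4]
width: 1.001
[0.64322477 0.05845002 0.1351064 ]
5606 [0.64452337 0.06045802 0.05737658] ((643.3382568359375, 60.28729248046875), 28.8691463470459)
```

View pics/w27.png

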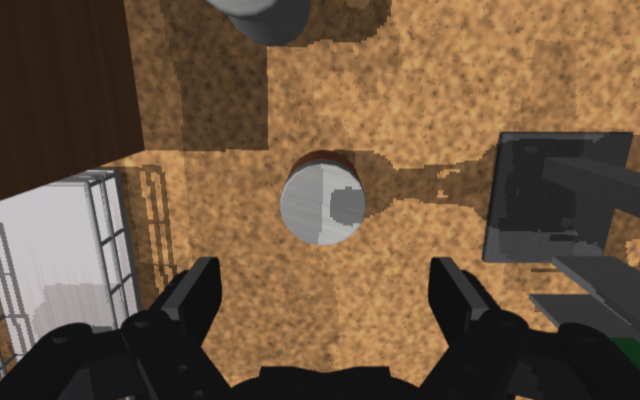

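Red lid at (323,203) → (0.6435,0.060). Descend, grip, lift.

```bash
python3 -m creep '[[0,[0,1,-20],0],[0,[0,0,-30],0],[0,[0,0,-30],0],[0,[0,0,-20],0],[0,[0,0,-13],0],[0,[0,0,-5],0],[0,[0,0,0],0],[0,[0,0,0],0]]'; python3 -m creep '[[100,[0,0,0],0],[255,[0,0,0],0],[255,[0,0,0],0],[255,[0,0,0],0],[255,[0,0,0],0],[255,[0,0,0],0],[255,[0,0,10],0],[255,[0,0,20],0]]' 45; python3 -m creep '[[255,[0,0,30],0],[255,[0,0,30],0],[255,[0,0,30],0],[255,[0,0,30],0],[255,[0,0,10],0],[255,[0,0,0],0],[255,[0,0,0],0],[255,[0,0,0],0]]'
python3 - <<'E'
from h import *
for n in("wrist",):
    im,d=read_camera(n); cv2.imwrite(f"pics/{n}28.png",im)
E
```

```text
time: 42.52
tool_pos: [0.6434, 0.0594, 0.0169]
tcp_rot: [2.208, 0.035, -2.203]
wrist_force: [1.0, -0.4, -0.6]
width: 1.0
time: 43.18
tool_pos: [0.6386, 0.059, 0.0426]
tcp_rot: [2.197, 0.035, -2.213]
wrist_force: [-0.1, -0.1, -2.4]
width: 0.665
time: 43.85
tool_pos: [0.6401, 0.0591, 0.1724]
tcp_rot: [2.2, 0.035, -2.211]
wrist_force: [-1.2, -0.2, -3.1]
width: 0.668
```

View pics/wrist28.png

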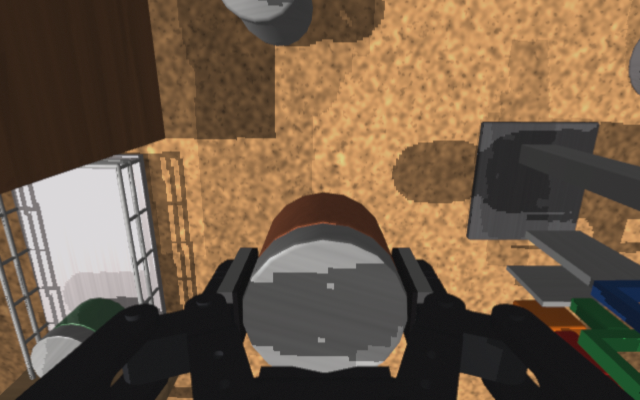

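```bash
python3 -m creep '[[255,[-8,15,0],0],[255,[-12,25,0],0],[255,[-13,32,0],0],[255,[-13,34,0],0],[255,[-13,34,0],0],[255,[-13,34,0],0],[255,[-12,25,0],0],[255,[-7,15,0],0]]'; python3 -m creep '[[255,[0,0,0],0],[255,[0,0,0],0],[255,[0,0,-20],0],[255,[0,0,-20],0],[255,[0,0,0],0],[255,[0,0,0],0],[255,[0,0,0],0],[255,[0,0,0],0]]'
python3 - <<'E'
from h import *
for n in("wrist",):
    im,d=read_camera(n); cv2.imwrite(f"pics/{n}29.png",im)
E
```

```text
time: 44.57
tool_pos: [0.5477, 0.2762, 0.1729]
tcp_rot: [2.199, 0.037, -2.209]
wrist_force: [0.4, 0.2, -1.3]
width: 0.67
time: 45.23
tool_pos: [0.5521, 0.2731, 0.1366]
tcp_rot: [2.208, 0.035, -2.204]
wrist_force: [-0.4, -1.0, -2.2]
width: 0.667
```

View pics/wrist29.png

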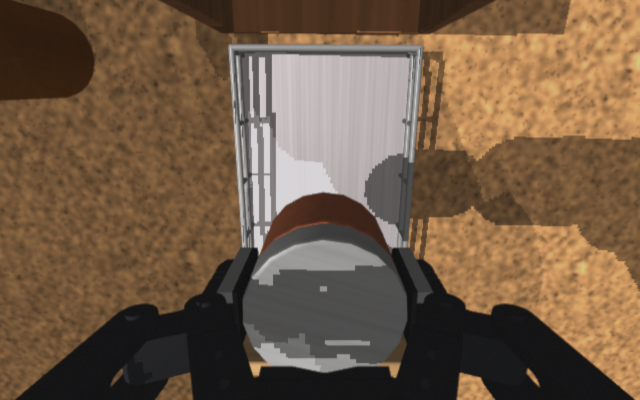

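```bash
python3 -m creep '[[255,[0,0,-15],0],[255,[0,0,-20],0],[255,[0,0,-20],0],[255,[0,0,-20],0],[255,[0,0,-15],0],[255,[0,0,-8],0],[255,[0,0,-3],0],[255,[0,0,0],0]]'; python3 -m creep '[[255,[0,0,0],0],[255,[0,0,0],0],[255,[0,0,0],0],[75,[0,0,0],0],[60,[0,0,0],0],[50,[0,0,0],0],[50,[0,0,0],0],[50,[0,0,0],0]]'
python3 - <<'E'
from h import *
for n in("wrist",):
    im,d=read_camera(n); cv2.imwrite(f"pics/{n}30.png",im)
E
```

```text
time: 45.95
tool_pos: [0.5525, 0.2735, 0.0358]
tcp_rot: [2.209, 0.036, -2.203]
wrist_force: [-0.0, 0.4, -2.8]
width: 0.669
time: 46.62
tool_pos: [0.5511, 0.2733, 0.0344]
tcp_rot: [2.206, 0.035, -2.205]
wrist_force: [0.3, 0.9, -0.5]
width: 0.804
```

View pics/wrist30.png

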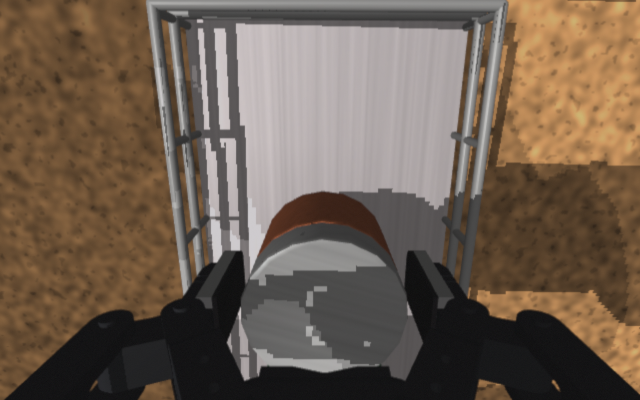

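```bash
python3 -m creep '[[50,[0,0,10],0],[50,[0,0,20],0],[50,[0,0,30],0],[50,[0,0,35],0],[0,[0,0,35],0],[0,[0,0,35],0],[0,[0,0,35],0],[0,[0,0,20],0]]'
python3 -m creep '[[0,[-10,0,0],0],[0,[-20,0,0],0],[0,[-20,0,0],0],[0,[-10,0,0],0],[0,[0,0,0],0],[0,[0,0,0],0],[0,[0,0,0],0],[0,[0,0,0],0]]'
python3 - <<'E'
from meas import *
print(read_state()['tool_pos'])
im,hsv,P=grab("wrist"); cv2.imwrite("pics/w31.png",im); x,y,z=P[...,0],P[...,1],P[...,2]
for lo,hi in((.452,.517),(.519,.59)):
    b=(z>.068)&(z<.08)&(y<.31)&(y>.23)&(x<hi)&(x>lo);b[260:]=0;q=P[b]; print(len(q),q.mean(0),cv2.minEnclosingCircle((q[:,:2]*1000).astype(np.float32)))
b=(z>.155)&(z<.17)&(x<.42)&(y>.2)&(y<.35); q=P[b]; print("bar",len(q),q.mean(0),cv2.minAreaRect((q[:,:2]*1000).astype(np.float32)))
E
```

```text
time: 47.33
tool_pos: [0.5526, 0.274, 0.2605]
tcp_rot: [2.214, 0.038, -2.2]
wrist_force: [0.8, 0.5, 1.2]
width: 1.001
time: 48.0
tool_pos: [0.4918, 0.2733, 0.2542]
tcp_rot: [2.206, 0.035, -2.205]
wrist_force: [0.3, -0.8, 0.3]
width: 0.999
[0.4917808  0.27327832 0.25415768]
2891 [0.48924483 0.2723429  0.0753071 ] ((487.94586181640625, 272.3513488769531), 29.016813278198242)
3381 [0.55230426 0.27427077 0.07541961] ((551.7160034179688, 274.25433349609375), 28.91918182373047)
bar 455 [0.38443276 0.26901209 0.16323259] ((382.4391174316406, 269.130859375), (15.756379127502441, 15.932231903076172), 2.5992281436920166)
```

View pics/w31.png

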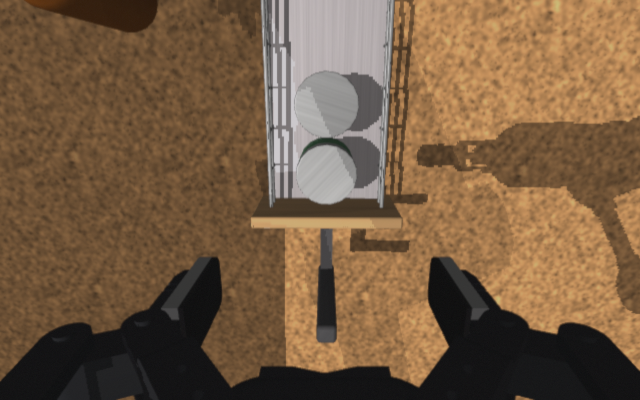

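Both jars upright in the basket: red (325,103) → (0.5517,0.274), green (326,175). Now the infuser.

```bash
python3 -m creep '[[0,[4,-20,20],0],[0,[7,-35,20],0],[0,[7,-38,0],0],[0,[7,-39,0],0],[0,[7,-39,0],0],[0,[7,-39,0],0],[0,[7,-39,0],0],[0,[7,-39,0],0]]' 40; python3 -m creep '[[0,[7,-39,0],0],[0,[7,-39,0],0],[0,[7,-39,0],0],[0,[7,-39,0],0],[0,[7,-39,0],0],[0,[7,-39,0],0],[0,[7,-39,0],0],[0,[7,-35,0],0]]'; python3 -m creep '[[0,[5,-17,0],0],[0,[0,0,-10],0],[0,[0,0,-20],0],[0,[0,0,-5],0],[0,[0,0,0],0],[0,[0,0,0],0],[0,[0,0,0],0],[0,[0,0,0],0]]'
python3 - <<'E'
from meas import *
print(read_state()['tool_pos'])
im,hsv,P=grab("wrist"); cv2.imwrite("pics/w32.png",im); x,y,z=P[...,0],P[...,1],P[...,2]
b=(z>.207)&(z<.219)&(y<-.3)&(y>-.38)&(x<.63)&(x>.57);b[260:]=0;q=P[b]; print(len(q),q.mean(0),q.min(0),q.max(0),cv2.minAreaRect((q[:,:2]*1000).astype(np.float32)))
E
```

```text
time: 48.72
tool_pos: [0.5446, -0.017, 0.2944]
tcp_rot: [2.206, 0.035, -2.205]
wrist_force: [-0.2, -0.7, -1.1]
width: 0.998
time: 49.38
tool_pos: [0.6002, -0.326, 0.2938]
tcp_rot: [2.206, 0.033, -2.206]
wrist_force: [0.9, 0.7, -0.3]
width: 0.998
time: 50.05
tool_pos: [0.6057, -0.3394, 0.2609]
tcp_rot: [2.207, 0.035, -2.202]
wrist_force: [0.0, 0.4, 0.1]
width: 0.998
[ 0.60571484 -0.33942781  0.26087699]
883 [ 0.60587843 -0.33990835  0.21427151] [ 0.59927391 -0.35273207  0.20700194] [ 0.61015658 -0.32706879  0.21747613] ((604.888427734375, -339.85986328125), (10.7191743850708, 25.752613067626953), 2.5149126052856445)
```

View pics/w32.png

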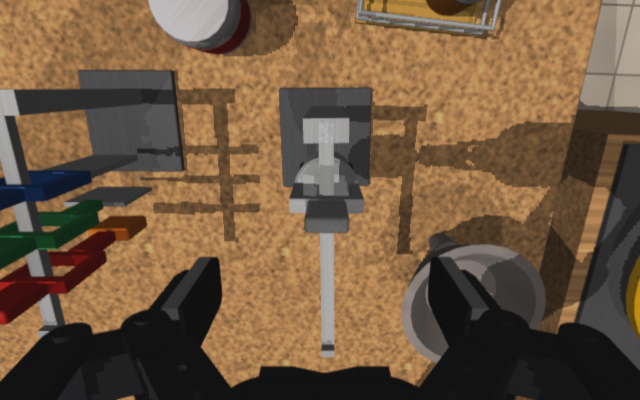

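```bash
python3 - <<'E'
from meas import *
for n in("wrist","scene"):
    im,hsv,P=grab(n); m=masks(hsv); x,y,z=P[...,0],P[...,1],P[...,2]
    for c in("red","green","blue"):
        b=m[c]&(z>.190)&(z<.225)&(y>-.2)&(y<-.08)&(x<.66); q=P[b]; print(n,c,len(q),q.mean(0).round(4) if len(q) else 0,q.max(0).round(4) if len(q) else 0)
E
python3 -m creep '[[0,[0,0,-15],0],[0,[0,0,-20],0],[0,[0,0,-20],0],[0,[0,0,-17],0],[0,[0,0,-5],0],[0,[0,0,0],0],[0,[0,0,0],0],[0,[0,0,0],0]]'; python3 -m creep '[[255,[0,0,0],0],[255,[0,0,0],0],[255,[0,0,0],0],[255,[0,0,0],0],[255,[0,0,0],0],[255,[0,0,0],0],[255,[0,0,0],0],[255,[0,0,0],0]]' 45
python3 - <<'E'
from h import *
for n in("wrist",):
    im,d=read_camera(n); cv2.imwrite(f"pics/{n}33.png",im)
E
```

```text
wrist red 101 [ 0.5364 -0.1392  0.2144] [ 0.5412 -0.1179  0.2166]
wrist green 0 0 0
wrist blue 0 0 0
scene red 21 [ 0.5371 -0.1228  0.2081] [ 0.5408 -0.1141  0.2163]
scene green 17 [ 0.5741 -0.1191  0.2068] [ 0.5765 -0.1112  0.2158]
scene blue 24 [ 0.6085 -0.1204  0.2065] [ 0.6112 -0.1097  0.2157]
time: 50.87
tool_pos: [0.606, -0.3403, 0.1843]
tcp_rot: [2.207, 0.033, -2.202]
wrist_force: [-0.6, 0.2, -0.0]
width: 1.001
time: 51.53
tool_pos: [0.6052, -0.34, 0.1828]
tcp_rot: [2.206, 0.034, -2.204]
wrist_force: [0.4, -0.6, 2.5]
width: 0.297
```

View pics/wrist33.png

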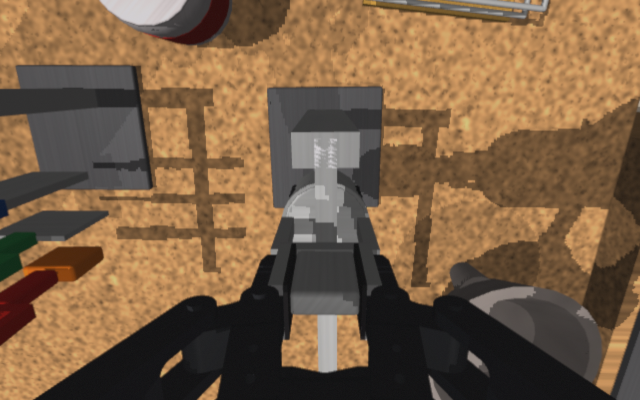

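Tab tops on the spare hook are at ≈0.215, as they should be, and the infuser tab is gripped. Lift and pull out.

```bash
python3 -m creep '[[255,[0,0,5],0],[255,[0,0,5],0],[255,[0,0,4],0],[255,[0,0,0],0],[255,[-8,0,0],0],[255,[-12,-1,0],0],[255,[-14,0,0],0],[255,[-14,-1,0],0]]'; python3 -m creep '[[255,[-14,0,0],0],[255,[-14,-1,0],0],[255,[-14,0,0],0],[255,[-14,-1,0],0],[255,[-14,-1,0],0],[255,[-14,0,0],0],[255,[-14,-1,0],0],[255,[-10,0,0],0]]'; python3 -m creep '[[255,[-4,0,0],0],[255,[0,0,0],0],[255,[0,0,0],0],[255,[0,0,0],0],[255,[0,0,0],0],[255,[0,0,0],0],[255,[0,0,0],0],[255,[0,0,0],0]]'
python3 - <<'E'
from h import *
for n in("wrist",):
    im,d=read_camera(n); cv2.imwrite(f"pics/{n}34.png",im)
E
```

```text
time: 52.25
tool_pos: [0.5551, -0.3414, 0.1956]
tcp_rot: [2.204, 0.036, -2.207]
wrist_force: [-0.5, 0.1, -1.1]
width: 0.292
time: 52.92
tool_pos: [0.4471, -0.3457, 0.1963]
tcp_rot: [2.205, 0.035, -2.206]
wrist_force: [0.5, 0.0, -1.4]
width: 0.294
time: 53.58
tool_pos: [0.4453, -0.3456, 0.1962]
tcp_rot: [2.205, 0.036, -2.205]
wrist_force: [0.1, 0.1, -0.5]
width: 0.299
```

View pics/wrist34.png

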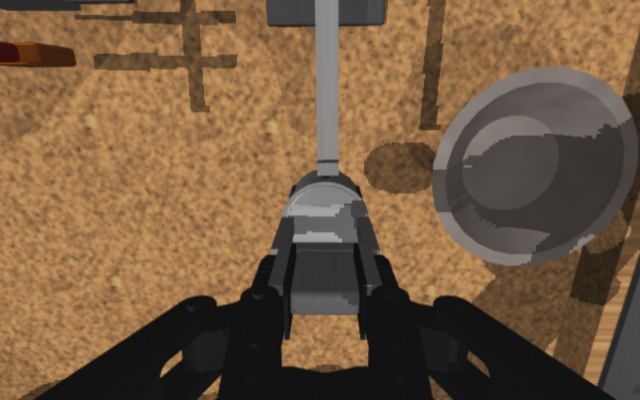

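Clear of the lip. Rise and carry toward the basket.

```bash
python3 -m creep '[[255,[-4,0,15],0],[255,[0,0,25],0],[255,[0,0,30],0],[255,[0,15,30],0],[255,[0,30,0],0],[255,[0,35,0],0],[255,[0,35,0],0],[255,[0,35,0],0]]'; python3 -m creep '[[255,[0,35,0],0],[255,[0,35,0],0],[255,[0,35,0],0],[255,[0,35,0],0],[255,[0,35,0],0],[255,[0,35,0],0],[255,[0,35,0],0],[255,[0,35,0],0]]'; python3 -m creep '[[255,[20,30,0],0],[255,[25,30,0],0],[255,[25,30,0],0],[255,[25,30,0],0],[255,[25,30,0],0],[255,[25,20,0],0],[255,[20,15,0],0],[255,[10,4,0],0]]'; python3 -m creep '[[255,[0,0,0],0],[255,[0,0,0],0],[255,[0,0,0],0],[255,[0,0,0],0],[255,[0,0,0],0],[255,[0,0,0],0],[255,[0,0,0],0],[255,[0,0,0],0]]'
python3 - <<'E'
from h import *
for n in("wrist",):
    im,d=read_camera(n); cv2.imwrite(f"pics/{n}35.png",im)
E
```

```text
time: 54.3
tool_pos: [0.4409, -0.1945, 0.2966]
tcp_rot: [2.207, 0.034, -2.205]
wrist_force: [-0.0, 0.5, -2.3]
width: 0.292
time: 54.97
tool_pos: [0.4407, 0.086, 0.2966]
tcp_rot: [2.206, 0.035, -2.204]
wrist_force: [1.2, 0.9, -1.0]
width: 0.293
time: 55.63
tool_pos: [0.6178, 0.2761, 0.2952]
tcp_rot: [2.205, 0.038, -2.205]
wrist_force: [1.3, -0.7, -1.3]
width: 0.294
time: 56.3
tool_pos: [0.6158, 0.2731, 0.2967]
tcp_rot: [2.206, 0.035, -2.205]
wrist_force: [-0.0, -0.6, -1.9]
width: 0.297
```

View pics/wrist35.png

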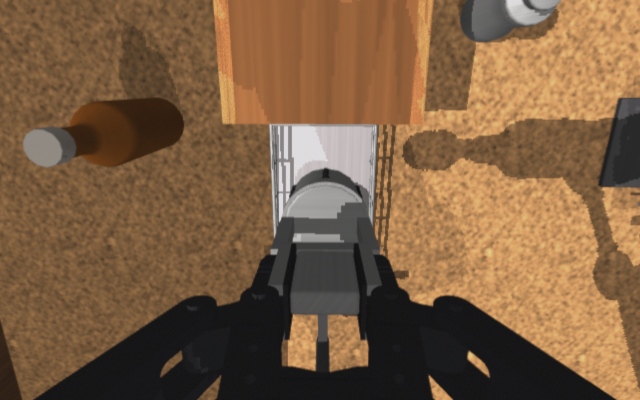

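```bash
python3 -m creep '[[255,[0,1,-15],0],[255,[0,0,-25],0],[255,[0,0,-25],0],[255,[0,0,-25],0],[255,[0,0,-25],0],[255,[0,0,-20],0],[255,[0,0,-15],0],[255,[0,0,-10],0]]'; python3 -m creep '[[255,[0,0,-10],0],[255,[0,0,-8],0],[255,[0,0,-5],0],[255,[0,0,-2],0],[255,[0,0,0],0],[255,[0,0,0],0],[255,[0,0,0],0],[255,[0,0,0],0]]'
python3 - <<'E'
from h import *
for n in("wrist","scene"):
    im,d=read_camera(n); cv2.imwrite(f"pics/{n}36.png",im if n=="wrist" else cv2.resize(im[170:330,250:450],None,fx=4,fy=3.7,interpolation=2))
E
```

```text
time: 57.02
tool_pos: [0.6147, 0.2738, 0.1337]
tcp_rot: [2.201, 0.034, -2.208]
wrist_force: [-0.3, 0.8, -2.3]
width: 0.294
time: 57.68
tool_pos: [0.6166, 0.2745, 0.1123]
tcp_rot: [2.207, 0.036, -2.204]
wrist_force: [-0.3, 0.3, -2.6]
width: 0.29
```

View pics/wrist36.png

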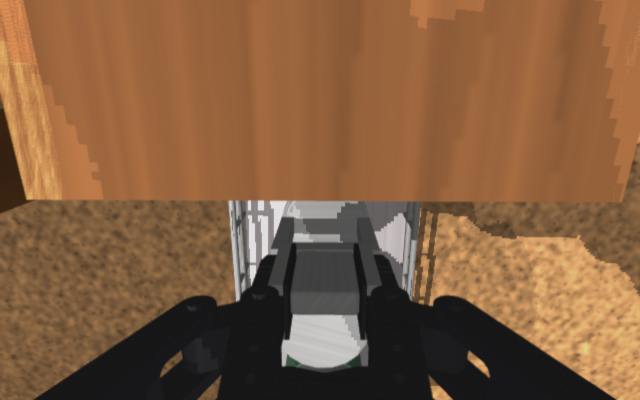

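View pics/scene36.png

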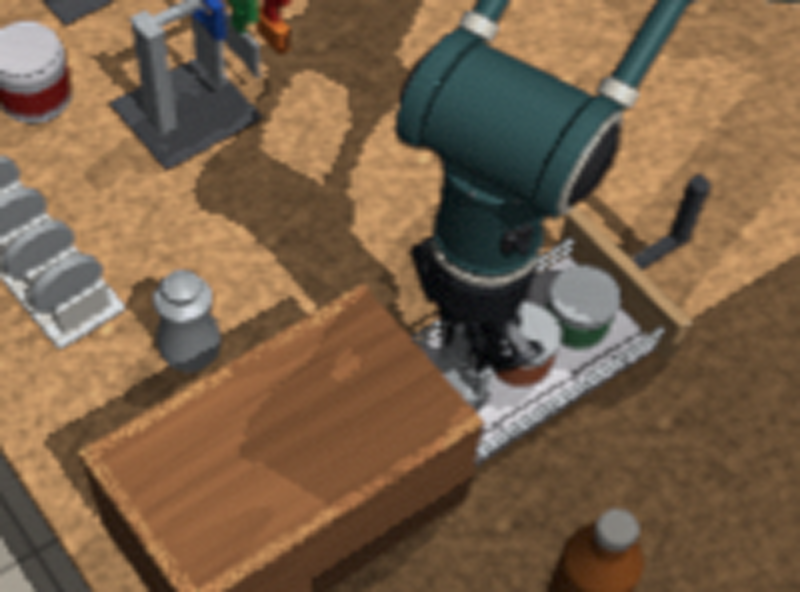

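```bash
python3 -m creep '[[255,[0,0,-2],0],[255,[0,0,-1],0],[255,[0,0,0],0],[255,[0,0,0],0],[255,[0,0,0],0],[255,[0,0,0],0],[255,[0,0,0],0],[255,[0,0,0],0]]'; python3 -m creep '[[150,[0,0,0],0],[120,[0,0,0],0],[80,[0,0,0],0],[50,[0,0,0],0],[50,[0,0,0],0],[50,[0,0,10],0],[50,[0,0,20],0],[50,[0,0,30],0]]'; python3 -m creep '[[50,[0,0,35],0],[50,[0,0,35],0],[50,[-10,0,30],0],[0,[-30,0,10],0],[0,[-35,0,0],0],[0,[-30,0,0],0],[0,[-10,0,0],0],[0,[0,0,0],0]]'
python3 - <<'E'
from meas import *
print(read_state()['tool_pos'])
im,hsv,P=grab("wrist"); cv2.imwrite("pics/w37.png",im); x,y,z=P[...,0],P[...,1],P[...,2]
for n,b in (("tab",(z>.13)&(z<.15)&(x>.58)&(x<.65)&(y>.22)&(y<.33)),("bar",(z>.155)&(z<.17)&(x<.42)&(y>.2)&(y<.35)),("cab",(z>.16)&(z<.175)&(x>.64))):
    q=P[b]; print(n,len(q),q.mean(0),q.min(0),q.max(0),cv2.minAreaRect((q[:,:2]*1000).astype(np.float32))) if len(q) else 0
E
```

```text
time: 58.45
tool_pos: [0.6164, 0.2744, 0.1089]
tcp_rot: [2.206, 0.035, -2.205]
wrist_force: [0.1, -0.4, 3.5]
width: 0.294
time: 59.12
tool_pos: [0.6137, 0.2733, 0.1657]
tcp_rot: [2.197, 0.032, -2.211]
wrist_force: [0.6, -0.3, 0.6]
width: 0.805
time: 59.78
tool_pos: [0.499, 0.2745, 0.2796]
tcp_rot: [2.206, 0.038, -2.204]
wrist_force: [0.9, -0.5, 0.1]
width: 0.997
[0.49896923 0.27446651 0.27958882]
tab 531 [0.6148571  0.27422535 0.14082351] [0.61051142 0.26164629 0.13002191] [0.62019688 0.28680186 0.14380028] ((615.291259765625, 274.3210144042969), (9.056139945983887, 25.185161590576172), 1.8558748960494995)
bar 388 [0.38424125 0.2691943  0.16322035] [0.37388335 0.26110972 0.1550007 ] [0.39022299 0.27712008 0.16760027] ((382.0724792480469, 269.1184997558594), (16.345443725585938, 15.805265426635742), 1.2206021547317505)
```

View pics/w37.png

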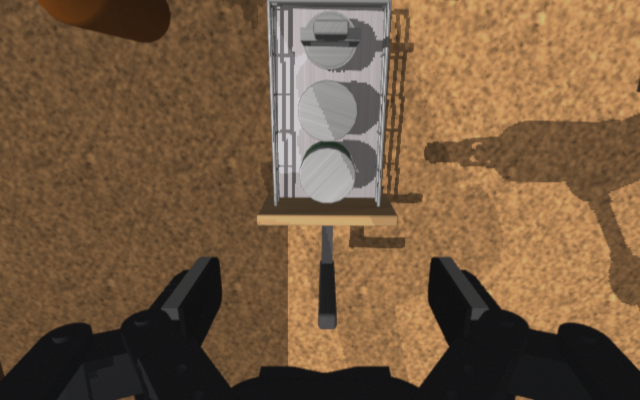

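All three stand in the basket: infuser tab (330,28) with top at 0.141, red (327,110), green (327,175). Grip the handle again.

```bash
python3 -m creep '[[0,[-15,-1,0],0],[0,[-25,-1,0],0],[0,[-30,-2,0],0],[0,[-30,-1,0],0],[0,[-17,0,0],0],[0,[0,0,-20],0],[0,[0,0,-25],0],[0,[0,0,-20],0]]' 40; python3 -m creep '[[0,[0,0,0],0],[0,[0,0,0],0],[0,[0,0,0],0],[0,[0,0,0],0],[0,[0,0,0],0],[0,[0,0,0],0],[0,[0,0,0],0],[0,[0,0,0],0]]'
python3 - <<'E'
from meas import *
print(read_state()['tool_pos'])
im,hsv,P=grab("wrist"); cv2.imwrite("pics/w38.png",im)
E
```

```text
time: 60.5
tool_pos: [0.3853, 0.2696, 0.213]
tcp_rot: [2.208, 0.036, -2.204]
wrist_force: [-0.2, -0.2, -0.3]
width: 1.002
time: 61.17
tool_pos: [0.3842, 0.2694, 0.2138]
tcp_rot: [2.206, 0.036, -2.205]
wrist_force: [-0.5, 0.3, 0.0]
width: 0.998
[0.3842253  0.26942031 0.2137955 ]
```

View pics/w38.png

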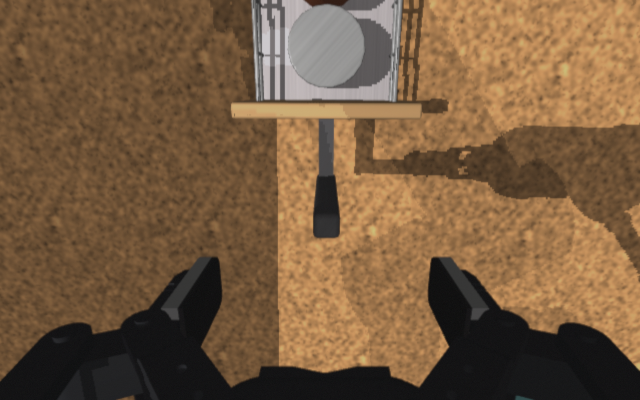

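```bash
python3 -m creep '[[0,[-2,0,-15],0],[0,[0,0,-25],0],[0,[0,0,-25],0],[0,[0,0,-12],0],[0,[0,0,-5],0],[0,[0,0,0],0],[0,[0,0,0],0],[0,[0,0,0],0]]'; python3 -m creep '[[150,[0,0,0],0],[200,[0,0,0],0],[255,[0,0,0],0],[255,[0,0,0],0],[255,[0,0,0],0],[255,[0,0,0],0],[255,[0,0,0],0],[255,[0,0,0],0]]' 40;  python3 -m creep '[[255,[1,0,0],0],[255,[2,0,0],0],[255,[4,0,0],0],[255,[6,0,0],0],[255,[8,0,0],0],[255,[8,1,0],0],[255,[8,0,0],0],[255,[8,0,0],0]]'; python3 -m creep '[[255,[8,0,0],0],[255,[8,1,0],0],[255,[8,0,0],0],[255,[8,0,0],0],[255,[8,0,0],0],[255,[8,0,0],0],[255,[8,1,0],0],[255,[8,0,0],0]]'; python3 -m creep '[[255,[8,0,0],0],[255,[8,0,0],0],[255,[8,0,0],0],[255,[8,1,0],0],[255,[8,0,0],0],[255,[8,0,0],0],[255,[8,0,0],0],[255,[8,1,0],0]]'
python3 - <<'E'
from meas import *
im,hsv,P=grab("wrist"); cv2.imwrite("pics/w39.png",im)
E
```

```text
time: 61.88
tool_pos: [0.3831, 0.27, 0.1328]
tcp_rot: [2.209, 0.037, -2.204]
wrist_force: [-0.1, 0.2, -0.6]
width: 1.001
time: 62.55
tool_pos: [0.3821, 0.2686, 0.1316]
tcp_rot: [2.205, 0.034, -2.205]
wrist_force: [-0.4, -4.9, 5.2]
width: 0.179
time: 63.22
tool_pos: [0.4274, 0.2697, 0.1316]
tcp_rot: [2.204, 0.034, -2.205]
wrist_force: [-1.8, -4.6, 5.1]
width: 0.178
time: 63.88
tool_pos: [0.4916, 0.2715, 0.1316]
tcp_rot: [2.204, 0.033, -2.205]
wrist_force: [-1.5, -4.6, 5.2]
width: 0.182
time: 64.55
tool_pos: [0.5557, 0.2732, 0.1316]
tcp_rot: [2.204, 0.033, -2.205]
wrist_force: [-1.4, -8.6, 6.9]
width: 0.18
```

View pics/w39.png

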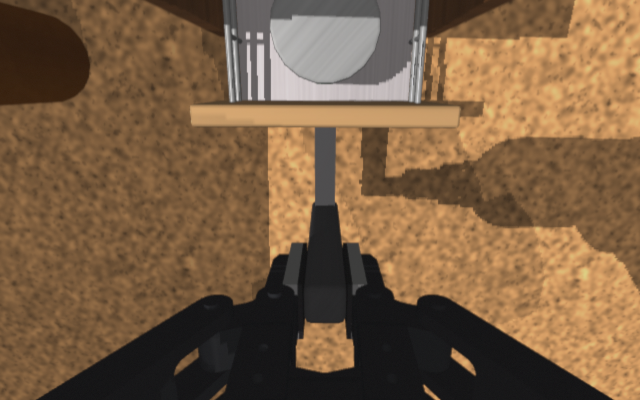

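```bash
python3 -m creep '[[255,[8,0,0],0],[255,[8,0,0],0],[255,[7,1,0],0],[255,[6,0,0],0],[255,[6,0,0],0],[255,[4,0,0],0],[255,[3,0,0],0],[255,[2,0,0],0]]'; python3 -m creep '[[255,[2,0,0],0],[255,[2,0,0],0],[255,[2,0,0],0],[255,[2,0,0],0],[255,[1,0,0],0],[255,[1,0,0],0],[255,[0,0,0],0],[255,[0,0,0],0]]'
```

```text
time: 65.27
tool_pos: [0.6, 0.2744, 0.1316]
tcp_rot: [2.206, 0.034, -2.204]
wrist_force: [-2.0, -5.3, 5.7]
width: 0.18
time: 65.93
tool_pos: [0.6098, 0.2747, 0.1316]
tcp_rot: [2.206, 0.034, -2.204]
wrist_force: [-0.9, -6.1, 5.3]
width: 0.178
```

```bash
python3 -m creep '[[255,[1,0,0],0],[255,[1,0,0],0],[255,[0,0,0],0],[255,[1,0,0],0],[255,[0,0,0],0],[255,[1,0,0],0],[255,[0,0,0],0],[255,[0,0,0],0]]'
python3 - <<'E'
from meas import *
im,hsv,P=grab("wrist"); cv2.imwrite("pics/w40.png",im)
im,d=read_camera("scene"); cv2.imwrite("pics/s40.png",cv2.resize(im[170:330,250:450],None,fx=4,fy=3.7,interpolation=2))
E
```

```text
time: 66.6
tool_pos: [0.6102, 0.2747, 0.1316]
tcp_rot: [2.198, 0.033, -2.211]
wrist_force: [-11.0, -6.8, 11.3]
width: 0.177
```

View pics/w40.png

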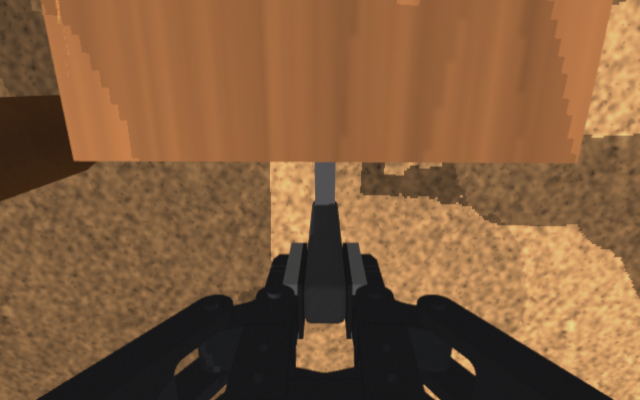

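View pics/s40.png

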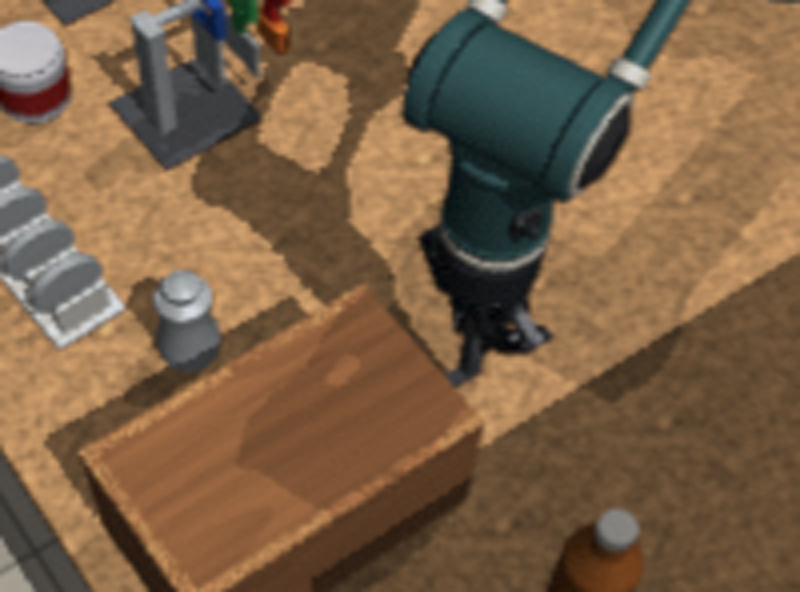

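The drawer hits its stop (force rising to 11 N, bar at x=0.610). Release and retreat.

```bash
python3 -m creep '[[255,[-2,0,0],0],[255,[0,0,0],0],[150,[0,0,0],0],[100,[0,0,0],0],[0,[0,0,0],0],[0,[0,0,0],0],[0,[0,0,15],0],[0,[0,0,30],0]]'; python3 -m creep '[[0,[0,0,35],0],[0,[0,0,35],0],[0,[0,0,30],0],[0,[-30,0,20],0],[0,[-35,0,0],0],[0,[-35,0,0],0],[0,[-35,0,0],0],[0,[-25,0,0],0]]'; python3 -m creep '[[0,[-20,0,0],0],[0,[-10,0,0],0],[0,[0,0,0],0],[0,[0,0,0],0],[0,[0,0,0],0],[0,[0,0,0],0],[0,[0,0,0],0],[0,[0,0,0],0]]'
python3 - <<'E'
from meas import *
print(read_state()['tool_pos'])
im,hsv,P=grab("wrist"); cv2.imwrite("pics/w41.png",im); x,y,z=P[...,0],P[...,1],P[...,2]
def st(n,b):
    q=P[b]; print(n,len(q),q.mean(0).round(4),q.min(0).round(4),q.max(0).round(4)) if len(q) else print(n,0)
b=(z>.155)&(z<.17)&(x<.63)&(y>.24)&(y<.31); b[255:]=0; st("bar",b)
b=(z>.166)&(z<.176)&(x>.64)&(y>.24)&(y<.31); b[255:]=0; st("cab",b)
for n in("top","scene"):
    im,hsv,P=grab(n); cv2.imwrite(f"pics/{n}41.png",im); m=masks(hsv); x,y,z=P[...,0],P[...,1],P[...,2]
    for c in("red","green","blue"): st(n+c,m[c]&(z>.183)&(y>-.2)&(y<-.08)&(x<.66))
E
```

```text
time: 67.37
tool_pos: [0.6077, 0.2743, 0.171]
tcp_rot: [2.193, 0.032, -2.214]
wrist_force: [-0.4, -0.1, -0.2]
width: 0.992
time: 68.03
tool_pos: [0.4485, 0.2754, 0.2963]
tcp_rot: [2.205, 0.036, -2.206]
wrist_force: [0.0, -0.4, -0.2]
width: 1.005
time: 68.7
tool_pos: [0.4217, 0.2752, 0.296]
tcp_rot: [2.205, 0.034, -2.206]
wrist_force: [-0.4, -0.6, -0.3]
width: 1.001
[0.42173937 0.27523834 0.29598542]
bar 0
cab 0
topred 36 [ 0.5334 -0.1276  0.2067] [ 0.5296 -0.1405  0.183 ] [ 0.5388 -0.1171  0.218 ]
topgreen 42 [ 0.5693 -0.1271  0.2082] [ 0.5653 -0.1408  0.1837] [ 0.5769 -0.1166  0.2181]
topblue 47 [ 0.604  -0.1277  0.208 ] [ 0.5998 -0.1405  0.1847] [ 0.6117 -0.116   0.2202]
scenered 23 [ 0.5371 -0.122   0.2064] [ 0.53   -0.1361  0.1843] [ 0.5417 -0.113   0.2158]
scenegreen 19 [ 0.5734 -0.1202  0.2051] [ 0.569  -0.1332  0.1866] [ 0.5775 -0.1088  0.2133]
sceneblue 30 [ 0.6079 -0.1206  0.2045] [ 0.6026 -0.1362  0.1855] [ 0.6113 -0.1096  0.2138]
```

View pics/w41.png

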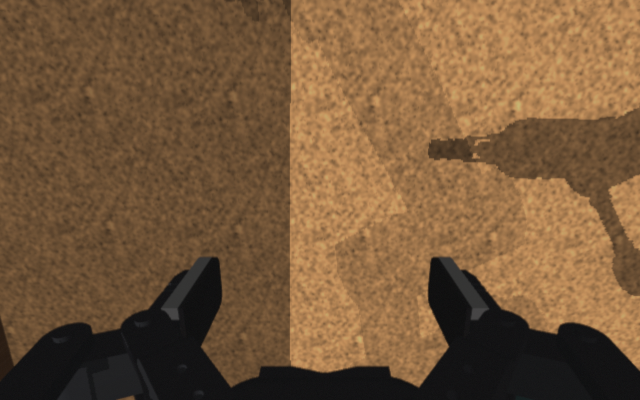

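View pics/scene41.png

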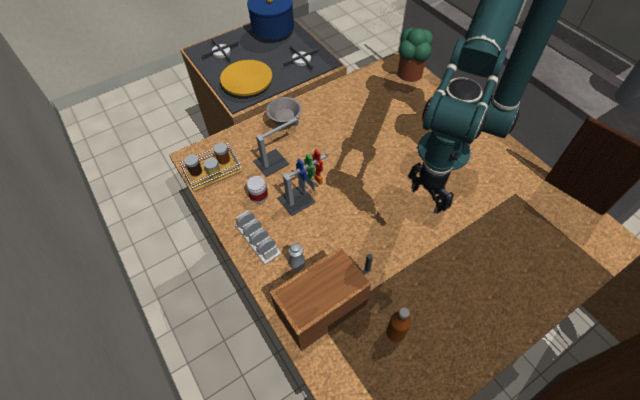

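View pics/top41.png

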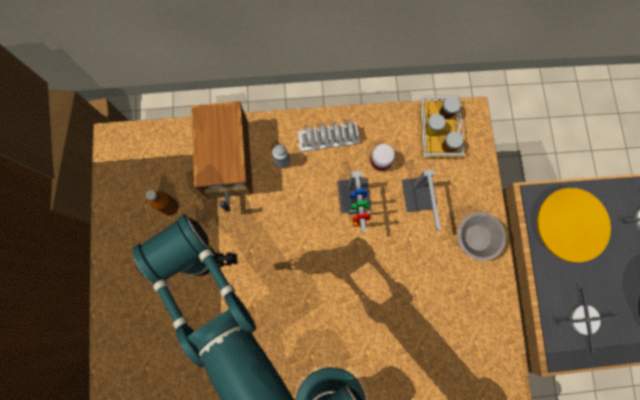

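Scene and top views: three utensils hang on the spare hook, drawer appears shut, bystanders in place. One closer check of the bar-to-cabinet distance.

```bash
python3 -m creep '[[0,[20,0,10],0],[0,[25,0,10],0],[0,[25,0,10],0],[0,[25,0,0],0],[0,[10,0,0],0],[0,[0,0,0],0],[0,[0,0,0],0],[0,[0,0,0],0]]'
python3 - <<'E'
from meas import *
print(read_state()['tool_pos'])
im,hsv,P=grab("wrist"); cv2.imwrite("pics/w42.png",im); x,y,z=P[...,0],P[...,1],P[...,2]
def st(n,b):
    b=b.copy(); b[255:]=0; q=P[b]; print(n,len(q),q.mean(0).round(4),q.min(0).round(4),q.max(0).round(4),cv2.minAreaRect((q[:,:2]*1000).astype(np.float32))) if len(q) else print(n,0)
st("bar",(z>.157)&(z<.17)&(x<.635)&(y>.24)&(y<.31))
st("cab",(z>.166)&(z<.176)&(x>.64)&(y>.24)&(y<.31))
im0=cv2.imread("pics/top0.png"); c=calib("top"); im1,h1,P1=grab("top")
# bystander comparison, centroids near start positions on the top pictures
P0=np.load("topP.npy")
for n,(a,b,cc,d,zl) in dict(mill=(.70,.82,.05,.15,.05),mort=(.38,.56,-.62,-.42,.06),can=(.66,.80,-.27,-.13,.06),bottle=(.5,.75,.4,.6,.08)).items():
    r=[]
    for Q in(P0,P1):
        m=(Q[...,0]>a)&(Q[...,0]<b)&(Q[...,1]>cc)&(Q[...,1]<d)&(Q[...,2]>zl); r.append(np.median(Q[m],0).round(3))
    print(n,r)
E
```

```text
time: 69.52
tool_pos: [0.5248, 0.2752, 0.3257]
tcp_rot: [2.203, 0.035, -2.207]
wrist_force: [0.2, -0.3, 0.3]
width: 1.001
[0.52480083 0.27521314 0.32566325]
bar 395 [0.6093 0.2752 0.165 ] [0.6014 0.2672 0.1613] [0.6172 0.2831 0.1676] ((609.2869873046875, 275.1239013671875), (15.530048370361328, 15.659343719482422), 1.855320692062378)
cab 0
mill [array([0.764, 0.097, 0.103]), array([0.764, 0.097, 0.103])]
mort [array([ 0.466, -0.515,  0.08 ]), array([ 0.467, -0.515,  0.08 ])]
can [array([ 0.741, -0.22 ,  0.084]), array([ 0.741, -0.22 ,  0.084])]
bottle [array([0.636, 0.464, 0.13 ]), array([nan, nan, nan])]
  return _methods._mean(a, axis=axis, dtype=dtype,
  ret = um.true_divide(
```

View pics/w42.png

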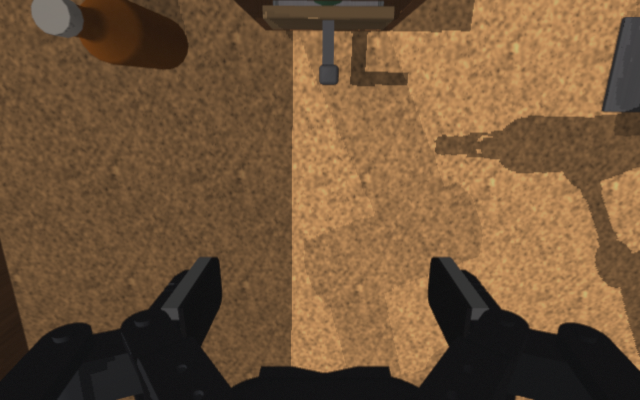

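Bottle is hidden by the arm in the top view but stands in place in the wrist view. Check the cabinet's front edge against the bar.

```bash
python3 -m creep '[[0,[20,0,0],0],[0,[25,0,0],0],[0,[25,0,0],0],[0,[10,0,0],0],[0,[0,0,0],0],[0,[0,0,0],0],[0,[0,0,0],0],[0,[0,0,0],0]]'
python3 - <<'E'
from meas import *
im,hsv,P=grab("wrist"); cv2.imwrite("pics/w43.png",im); x,y,z=P[...,0],P[...,1],P[...,2]
def st(n,b):
    b=b.copy(); b[255:]=0; q=P[b]; print(n,len(q),q.mean(0).round(4),q.min(0).round(4),q.max(0).round(4)) if len(q) else print(n,0)
st("bar",(z>.157)&(z<.17)&(x<.635)&(y>.24)&(y<.31))
st("cab",(z>.166)&(z<.176)&(x>.64)&(y>.24)&(y<.31))
st("panel",(z>.074)&(z<.084)&(x>.62)&(x<.72)&(y>.22)&(y<.33))
st("inside",(z>.09)&(z<.15)&(x>.64)&(y>.22)&(y<.33))
E
```

```text
time: 70.28
tool_pos: [0.6048, 0.2755, 0.3267]
tcp_rot: [2.205, 0.036, -2.205]
wrist_force: [-0.2, -0.5, -0.3]
width: 0.998
bar 320 [0.6107 0.2754 0.1645] [0.6026 0.2677 0.1571] [0.6178 0.2832 0.1676]
cab 9471 [0.7052 0.2749 0.1716] [0.6642 0.24   0.169 ] [0.7436 0.3098 0.1743]
panel 85 [0.6407 0.276  0.0745] [0.6205 0.2701 0.074 ] [0.6585 0.2817 0.076 ]
inside 0
```

View pics/w43.png

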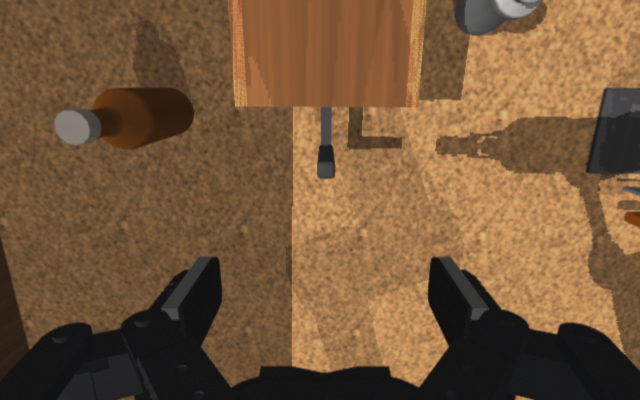

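Cabinet edge at 0.664, bar at 0.6105: 54 mm, so it is shut to within about 1–2 mm. Robot is clear of everything.

```bash
python3 -c "
from workcell import finish_job; print(finish_job())"
```

```text
the job is handed in; nothing more can be done
None
```

I handed the job in at about 70 s. All three utensils hang on the spare hook, and the infuser and both jars are in the shut pull-out. `finish_job` reports no verdict.

**What I did:**
- I moved the grater, turner and brush to the spare hook one by one.
- I opened the pull-out and stood the green and red jars in its basket. The red jar was knocked aside during the run, so I measured it again before fetching it.
- I then took the infuser off its hook, stood it behind the jars and pushed the pull-out shut until it met its stop.

**Last checks:**
- **Utensils:** all three tabs are on the spare prong's line at hanging height, with tops measured at about 0.215 m.
- **Basket:** before shutting, both jar tops (0.075 m) and the infuser tab's top (about 0.142 m) were at the heights expected for standing on the basket floor. I could not see inside once it was shut.
- **Pull-out:** the handle is 54 mm in front of the cabinet edge, against 55 mm when fully shut. The calibration is only good to about 2 mm.
- **Bystanders:** the mill, mortar and can measured within 1 mm of where they started. The arm hid the bottle from the top camera, so I could not measure it, but the wrist camera shows it standing in place.
- **Robot:** it was clear of everything when I handed in.

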